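Get the soap dish out from behind the jar and the mug

ROBOT

A 6-joint arm with a two-finger parallel gripper is mounted at the origin on the work surface. World frame = base frame: x ahead of the robot, y to its left, z up, the work surface at z = 0. Lengths are in m, angles in rad, forces in N, time in s.
With the tool pointing down it reaches from about 0.35 to 0.775 m from the base axis. Payload 5.5 kg.
Tool frame: the origin (TCP) lies at the very end of the fingers, on their centre line; the grasp point (between the pads) lies hold_point_z behind it (hold_point_z is the distance from the TCP to the grasp point, in m); x points along the fingers, y is the direction in which the jaws open and shut, and the axes are right-handed (so a half turn about x gives the same grasp; the last joint's range is limited). The gripper opens to 85 mm and grips with 20 to 120 N. Pads are 22 mm wide; open, the fingers measure 114 mm over their backs; the gripper's body (76 mm by 85 mm) begins 54 mm behind the grasp point. The pads swing forward as they close: fully open they stand 13 mm farther back than shut.
Start: joints at [1.196, 0.313, 0.046, 1.304, 0, 1.431], TCP at [0.134, 0.559, 0.202] pointing down, gripper open.
Joint ranges: [-2.76, 2.76], [-0.86, 1.69], [-1.03, 1.26], [-2.2, 2.34], [-1.47, 1.5], [-3.14, 3.14]. Speed limits (rad/s): [2.57, 2.57, 3.14, 3.14, 3.14, 3.14].

INTERFACE

Orientations are given as a unit quaternion [w, x, y, z].
In Python, from workcell import * gives the robot as it stands. The module is installed in compiled form; this text tells all that it offers.
- The arm moves only by the tool step_arm, never from a script. Its argument "targets" is a list of rows, each a list of 3 entries, a list of its own where there are three numbers: the turn, a rotation vector about the tool's x, y, z in degrees, then the shift along the tool's x, y, z in cm, then the finger opening in cm, from 0 to 8.54. A call has exactly 10 rows; each row shifts and turns the commanded pose from where the row before left it, along the tool's axes as they then stand; what a row does not reach is not made up. A row lasts 1/10 s, in which the tool goes at most 50 mm and 8.59 degrees, less where a joint would pass 70% of its speed; a pose out of reach is approached as far as the arm can. A call with a gripper value outside its range is refused whole. The fingers move at their own pace and stop on an object; "force" is the grip in N (left out, the last holds). Time passes only in rows, so rows that do not move let the fingers close, or fill a call up. It gives the time, the measured TCP pose, the force and the opening at its end, in the units of the state.
- get_state(): the state, without advancing time (a new reading comes with each control period).
- read_camera(name): name is "scene" or "side" or "wrist"; returns the picture (400x640x3 uint8, red, green, blue); there is no depth.
- camera_model(name): a dict with "fx", "fy", "cx", "cy" (pixels), "xyz" and "rotation" of the camera in the world; the wrist camera has in their place "T_tool_cam" (4x4, takes a point from camera to tool coordinates, whose origin is the TCP and whose axes are the tool frame's). Camera axes: x right, y down, z forward; pixel columns grow to the right and rows downward; lengths in m; the calibration is good to about 2 mm. A picture is of the moment at which its call begins: read the wrist's pose just before it. camera_model takes no time and is no camera call.
- hand_in(): hands the job in, once; it reports no verdict.
Trained networks look in the newest picture that a camera, given by its name, has taken for a name from the list of things; names that differ only in an ending like _2 or _b are one class to them, and where a whole thing is asked for, a point or a joint stands for the part that bears it (a point fixed in the world has none). Each returns a list of dicts, best first, with "p" (0 to 1); they miss things now and then, are a little off and sometimes report something else, mostly with a low value. They report only what shows in the picture. A call takes as long as a camera call. They do not tell look-alikes from the thing itself.
- find_in(camera, label): "extent" ([left, top, width, height] in pixels, round what is visible of it).
- silhouettes(camera, label): "mask" (400x640 bool, what is visible of it) and "extent" ([left, top, width, height] in pixels, round what is visible of it).
The state is a dict: "clock": time; "joint_pos": joint angles; "qvel": joint speeds; "tau": joint torques, N m; "tcp_pos": TCP position; "orientation": TCP orientation; "wrist_force": force on the tool from outside, world axes, zero at the start; "ft_torque": the same for the moment, N m; "finger_gap": finger opening in m.
Only numpy, scipy, OpenCV 4.12 (cv2) and the standard library are available. Lean on these libraries where they do the work, as an engineer would, in place of code of your own. Each camera call takes 0.05 s, during which the arm holds its last target.

TASK

The soap is lying on the bare steel and its dish is stuck behind the glass jar and the standing mug: first stand both the jar and the mug aside on the drying mat, then take the dish out and set it in the middle of the wooden soap stand, lined up with it, and lay the soap flat in the middle of the dish. Only then put the jar and the mug back upright in the middle of their own coasters, the jar on the round one and the mug on the square one. Set things down gently rather than drop them, never tip the jar or mug over, and leave the green glass tumbler and the washing-up bottle where they stand.

Things in the scene. Friction and masses are not known exactly. Their poses are not given: they have to be found in the camera images.
- jar_center (a point): Glass storage jar with a wooden lid fixed on it, an upright round body 62 mm in diameter (straight up to 66 mm, lid 56 mm in diameter) and 84 mm high; about 0.3 kg. The point is on its axis half-way up, 42 mm above its underside; z up. Grasp it a little above this point. It starts on the round coaster, in front of the dish.
- mug_center (a point): White ceramic mug standing on the square coaster, round body 64 mm in diameter, 80 mm high, open at the top, 0.25 kg. The point is on the body's axis half-way up, 40 mm above the underside; z up. Its handle sticks out along +y (to 68 mm from the axis; at the start towards the robot, at the end any way), so grasp the body across along its x. Leave the four mugs on the cup tree.
- dish_center (a point): White plastic soap dish, an open rectangular tray: 66 mm along its x, 105 mm along its y, 20 mm high, walls and floor 4 mm thick (inner floor 4 mm above its underside, inside 58 x 97 mm); about 80 g. The point is at its centre, 10 mm above its underside; z up. It starts on the steel behind the jar and mug (on their far side from the robot), about 4 mm from the coasters.
- soap_center (a point): White bar of soap, a rounded block: 40 mm along its x, 64 mm along its y, 32 mm high, about 0.11 kg. The point is its centre; z up. It starts on the bare steel in front, near the robot.
- soap_stand: Fixed flat wooden board for the soap dish, 90 mm along its x, 130 mm along its y, 4 mm thick. Origin at the centre of its underside (on the steel), z up. The dish goes in its middle, long side (y) along the stand's long side (y), either way round. It lies left or right.
- drying_mat: Fixed black ribbed rubber drying mat, 240 mm along its x, 140 mm along its y, 3 mm thick. Origin at the centre of its underside (on the steel), z up. The side area for the jar and the mug: both stand wholly on it at the same time, anywhere. It lies left or right, on the other side from the soap stand.
- round_coaster: Fixed round cork coaster, 80 mm in diameter, 4 mm thick, the place of the jar. Origin at the centre of its underside (on the steel), z up.
- square_coaster: Fixed square cork coaster, 78 x 78 mm, 4 mm thick, the place of the mug. Origin at the centre of its underside (on the steel), z up; its centre is 112 mm from that of the round one.
- tumbler_center (a point): Bystander: green glass tumbler standing beside the dish, open at the top, 60 mm in diameter at the rim, 85 mm high. The point is half-way up on its axis. Leave it.
- bottle_center (a point): Bystander: clear plastic washing-up bottle with a white cap standing beside the dish, 54 mm in diameter, 140 mm high. The point is half-way up on its axis. Leave it.
Mind the look-alikes: they are no part of the job. Leave any blue look-alike of the part that bears jar_center alone. Leave any blue look-alike of the part that bears soap_center alone.

How it is judged:
By the outcome, as a careful person would: the job done as asked, in the order asked, and still so for the second after the job is handed in, with the robot touching nothing.
It also fails if it takes over 131 s, if anything falls off the work surface, if the arm or the gripper's body presses on something with over 40 N, if the wrist force passes 120 N, or if a joint passes its speed limit or range.

## Working session

There is one attempt and no reset: what is moved stays moved. The work goes in short steps, Python scripts to look and compute and a tool call to move; the robot and the scene stay as the last step left them, time stands still between calls to the robot, and variables do not carry over. Pictures are saved under pics/ and viewed, and the job is handed in when it is done.

Besides the shell and the picture viewer there is one more tool, called after ">>>" as a command line: name --argument value ..., lists and objects as JSON in quotes. step_arm: Moves the arm, as the interface text tells. Its arguments: {"type":"object","properties":{"targets":{"type":"array","items":{"type":"array"}},"force":{"type":"number"}},"required":["targets"]}

```bash
mkdir -p pics; cat > h.py <<'E'
from workcell import *
import numpy as np, cv2
E
python3 - <<'E'
from h import *
s=get_state()
for k,v in s.items(): print(k,np.round(v,3))
for n in ["scene","side","wrist"]:
    im=read_camera(n); cv2.imwrite(f"pics/{n}0.png",im[:,:,::-1])
    m=camera_model(n); print(n,{k:np.round(v,4).tolist() for k,v in m.items()})
print(get_state()["clock"])
try:
    print({k:v for k,v in globals().items() if 'hold' in k})
except Exception as e: print(e)
E
```

```text
clock 0.0
joint_pos [ 1.196  0.314  0.045  1.304 -0.     1.431]
qvel [ 0.    -0.001 -0.002  0.     0.001 -0.   ]
tau [ 2.0000e-03 -4.8062e+01  2.9853e+01  1.9000e-02 -0.0000e+00 -0.0000e+00]
tcp_pos [0.134 0.559 0.201]
orientation [ 0.702  0.082  0.702 -0.083]
wrist_force [ 0.248 -0.257  0.293]
ft_torque [ 0.018  0.002 -0.004]
finger_gap 0.086
scene {'fx': 390.5243, 'fy': 390.5243, 'cx': 321.8242, 'cy': 201.976, 'xyz': [0.7894, -0.4232, 0.8809], 'rotation': [-0.254, 0.9428, 0.2066, -0.0625]}
side {'fx': 381.1025, 'fy': 381.1025, 'cx': 322.6749, 'cy': 191.2888, 'xyz': [0.4396, -0.6769, 0.697], 'rotation': [-0.4094, 0.9057, -0.1034, 0.0371]}
wrist {'fx': 293.3225, 'fy': 293.3225, 'cx': 324.9241, 'cy': 200.2653, 'T_tool_cam': [[-0.0001, -0.3258, 0.9454, -0.1713], [1.0, -0.0007, -0.0002, -0.0005], [0.0008, 0.9454, 0.3258, -0.0828], [0.0, 0.0, 0.0, 1.0]]}
0.15
{'hold_point_z': 0.0187}
```

View pics/scene0.png

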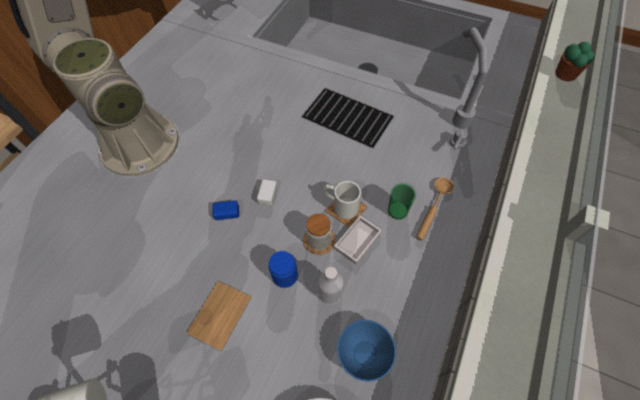

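View pics/side0.png

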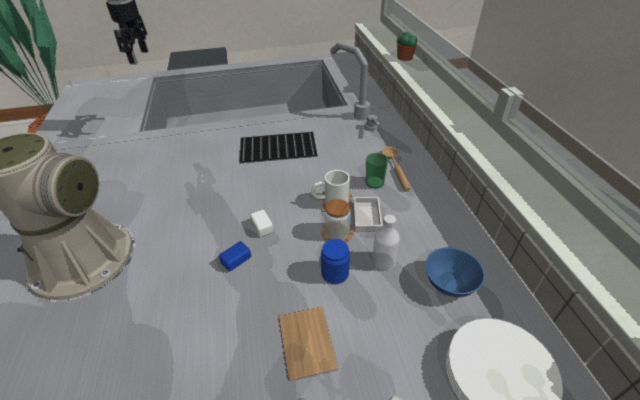

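View pics/wrist0.png

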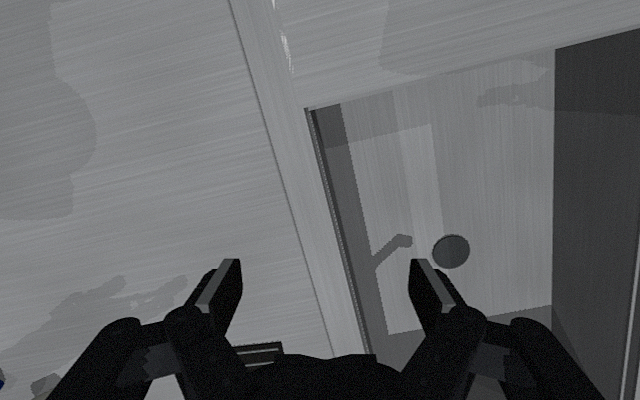

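```bash
cat >> h.py <<'E'
from scipy.spatial.transform import Rotation as R
from scipy.optimize import minimize
def qR(q): return R.from_quat([q[1],q[2],q[3],q[0]]).as_matrix()
def cam(n,st=None):
    m=camera_model(n)
    K=np.array([[m['fx'],0,m['cx']],[0,m['fy'],m['cy']],[0,0,1]])
    if n=='wrist':
        st=st or get_state()
        T=np.eye(4);T[:3,:3]=qR(st['orientation']);T[:3,3]=st['tcp_pos']
        C=T@np.array(m['T_tool_cam'])
        return K,C[:3,:3],C[:3,3]
    r=np.array(m['rotation']); r=qR(r) if r.shape==(4,) else r
    return K,r,np.array(m['xyz'])
def proj(c,P):
    K,r,t=c; q=(np.asarray(P)-t)@r; q=q@K.T; return q[:,:2]/q[:,2:]
def unproj(c,uv,z):
    K,r,t=c; uv=np.atleast_2d(uv).astype(float)
    d=np.c_[uv,np.ones(len(uv))]@np.linalg.inv(K).T@r.T
    return t+d*((z-t[2])/d[:,2])[:,None]
def box(x,y,a,z0,z1,lx,ly):
    c,s=np.cos(a),np.sin(a)
    return np.array([[x+c*u*lx/2-s*v*ly/2,y+s*u*lx/2+c*v*ly/2,z] for z in(z0,z1) for u,v in((-1,-1),(1,-1),(1,1),(-1,1))])
def cyl(x,y,segs):
    t=np.linspace(0,2*np.pi,32,endpoint=False)
    return np.concatenate([np.c_[x+r*np.cos(t),y+r*np.sin(t),np.full(32,z)] for r,z in segs])
def hullmask(c,P,S=4):
    # supersampled hull mask 
    uv=proj(c,P); h=cv2.convexHull(uv.astype(np.float32))[:,0]
    m=np.zeros((400,640),np.uint8)
    cv2.fillConvexPoly(m,np.round(h*16).astype(np.int32),1,cv2.LINE_8,4); return m>0
def fit(fn,p0,obs,steps):
    # obs list of (cam, mask); maximise IoU
    def cost(p):
        P=fn(*p); s=0
        for c,m in obs:
            h=hullmask(c,P); s-=(h&m).sum()/max(1,(h|m).sum())
        return s/len(obs)
    best=None
    for k in range(2):
        x0=np.array(p0 if best is None else best.x)
        sim=np.vstack([x0]+[x0+np.eye(len(x0))[i]*steps[i] for i in range(len(x0))])
        best=minimize(cost,x0,method='Nelder-Mead',options=dict(initial_simplex=sim,xatol=1e-5,fatol=1e-5,maxiter=400))
    return best.x,-best.fun
E
python3 - <<'E'
from h import *
import pickle
D={}
for n in ["scene","side"]:
    read_camera(n); 
    for l in ["jar_center","mug_center","dish_center","soap_center","soap_stand","drying_mat","round_coaster","square_coaster","tumbler_center","bottle_center"]:
        r=silhouettes(n,l); D[n,l]=r
        c=cam(n)
        for d in r[:3]:
            if d['p']<.2: continue
            v,u=np.nonzero(d['mask']); 
            print(n,l,round(d['p'],2),np.round(d['extent']).tolist(),len(u),np.round(unproj(c,[u.mean(),v.mean()],0.0)[0,:2],3))
pickle.dump(D,open('D.pkl','wb'))
print(get_state()['clock'])
E
```

```text
scene jar_center 0.57 [309.0, 212.0, 24.0, 37.0] 833 [ 0.588 -0.041]
scene jar_center 0.56 [268.0, 248.0, 32.0, 39.0] 823 [ 0.554 -0.166]
scene mug_center 0.92 [322.0, 181.0, 39.0, 37.0] 976 [0.61  0.076]
scene mug_center 0.33 [330.0, 216.0, 47.0, 45.0] 1166 [ 0.686 -0.021]
scene dish_center 0.88 [330.0, 216.0, 48.0, 45.0] 1280 [ 0.685 -0.022]
scene soap_center 0.75 [259.0, 179.0, 17.0, 29.0] 407 [0.414 0.007]
scene soap_center 0.68 [213.0, 199.0, 25.0, 21.0] 503 [ 0.342 -0.085]
scene soap_stand 0.73 [187.0, 284.0, 66.0, 67.0] 2378 [ 0.476 -0.323]
scene drying_mat 0.6 [301.0, 86.0, 92.0, 62.0] 2865 [0.508 0.34 ]
scene round_coaster 0.8 [304.0, 233.0, 33.0, 20.0] 228 [ 0.608 -0.075]
scene square_coaster 0.6 [324.0, 204.0, 43.0, 24.0] 262 [0.631 0.033]
scene tumbler_center 0.93 [386.0, 183.0, 27.0, 36.0] 741 [0.746 0.129]
scene bottle_center 0.67 [322.0, 267.0, 26.0, 40.0] 773 [ 0.674 -0.156]
side jar_center 0.96 [323.0, 200.0, 25.0, 41.0] 941 [ 0.611 -0.017]
side jar_center 0.61 [320.0, 241.0, 29.0, 40.0] 1103 [ 0.573 -0.145]
side mug_center 0.83 [314.0, 171.0, 35.0, 36.0] 904 [0.63  0.109]
side mug_center 0.55 [277.0, 303.0, 63.0, 75.0] 3170 [ 0.474 -0.324]
side dish_center 0.64 [353.0, 197.0, 30.0, 30.0] 947 [ 0.69  -0.019]
side soap_center 0.56 [220.0, 244.0, 34.0, 26.0] 587 [ 0.35  -0.078]
side soap_stand 0.86 [278.0, 307.0, 62.0, 74.0] 3159 [ 0.475 -0.324]
side drying_mat 0.84 [236.0, 132.0, 83.0, 30.0] 1882 [0.504 0.338]
side round_coaster 0.52 [320.0, 225.0, 31.0, 17.0] 123 [ 0.587 -0.067]
side round_coaster 0.23 [311.0, 171.0, 39.0, 33.0] 903 [0.632 0.109]
side square_coaster 0.46 [319.0, 192.0, 33.0, 19.0] 88 [0.622 0.041]
side tumbler_center 0.68 [368.0, 151.0, 18.0, 36.0] 671 [0.772 0.153]
side bottle_center 0.93 [372.0, 213.0, 28.0, 55.0] 1135 [ 0.703 -0.127]
1.25
```

```bash
python3 - <<'E'
from h import *
import pickle
D=pickle.load(open('D.pkl','rb'))
C={n:cam(n) for n in("scene","side")}
def ob(l,i=0,ns=("scene","side"),j=None):
    return [(C[n],D[n,l][i if n=="scene" else (i if j is None else j)]['mask']) for n in ns]
jar=lambda z0:(lambda x,y:cyl(x,y,[(.031,z0),(.031,z0+.066),(.028,z0+.066),(.028,z0+.084)]))
def show(nm,fn,p0,o,st):
    a=fit(fn,p0,o,st); b=[np.round(fit(fn,p0,[q],st)[0],3).tolist() for q in o]
    print(nm,np.round(a[0],4).tolist(),round(a[1],3),'each',b)
show('jar',jar(.004),[.58,-.05],ob('jar_center'),[.01,.01])
show('bluejar',jar(0),[.55,-.16],ob('jar_center',1),[.01,.01])
show('tumbler',lambda x,y:cyl(x,y,[(.024,0),(.03,.085)]),[.73,.11],ob('tumbler_center'),[.01,.01])
show('bottle',lambda x,y:cyl(x,y,[(.027,0),(.027,.09),(.012,.14)]),[.66,-.14],ob('bottle_center'),[.01,.01])
show('mug',lambda x,y:cyl(x,y,[(.032,.004),(.032,.084)]),[.60,.06],ob('mug_center'),[.01,.01])
show('dish',lambda x,y,a:box(x,y,a,0,.02,.066,.105),[.68,-.02,0],ob('dish_center'),[.01,.01,.1])
show('soap',lambda x,y,a:box(x,y,a,0,.032,.04,.064),[.41,.01,0],ob('soap_center',0,("scene",)),[.01,.01,.1])
show('bluesoap',lambda x,y,a:box(x,y,a,0,.032,.04,.064),[.34,-.08,1.4],ob('soap_center',1,("scene","side"),0),[.01,.01,.1])
show('stand',lambda x,y,a:box(x,y,a,0,.004,.09,.13),[.475,-.324,0],ob('soap_stand'),[.01,.01,.1])
show('mat',lambda x,y,a:box(x,y,a,0,.003,.24,.14),[.505,.34,0],ob('drying_mat'),[.01,.01,.1])
im=cv2.imread('pics/scene0.png')[160:360,180:440]; cv2.imwrite('pics/sc.png',cv2.resize(im,None,fx=3,fy=3,interpolation=cv2.INTER_CUBIC))
E
```

```text
jar [0.5995, -0.0594] 0.926 each [[0.599, -0.059], [0.6, -0.058]]
bluejar [0.5657, -0.1778] 0.89 each [[0.566, -0.178], [0.568, -0.174]]
tumbler [0.7492, 0.0965] 0.937 each [[0.749, 0.096], [0.749, 0.094]]
bottle [0.6814, -0.1716] 0.903 each [[0.682, -0.172], [0.682, -0.172]]
mug [0.6249, 0.0487] 0.755 each [[0.624, 0.05], [0.626, 0.055]]
dish [0.6867, -0.0245, -0.2516] 0.965 each [[0.686, -0.026, -0.237], [0.687, -0.025, -0.249]]
soap [0.42, -0.0005, 0.1787] 0.777 each [[0.42, -0.001, 0.179]]
bluesoap [0.3511, -0.0913, 1.9992] 0.834 each [[0.35, -0.089, 2.185], [0.353, -0.093, 1.928]]
stand [0.4744, -0.3198, 0.0059] 0.964 each [[0.475, -0.32, -0.007], [0.475, -0.319, 0.015]]
mat [0.5038, 0.3431, -0.0944] 0.943 each [[0.505, 0.342, -0.089], [0.507, 0.343, -0.093]]
```

View pics/sc.png

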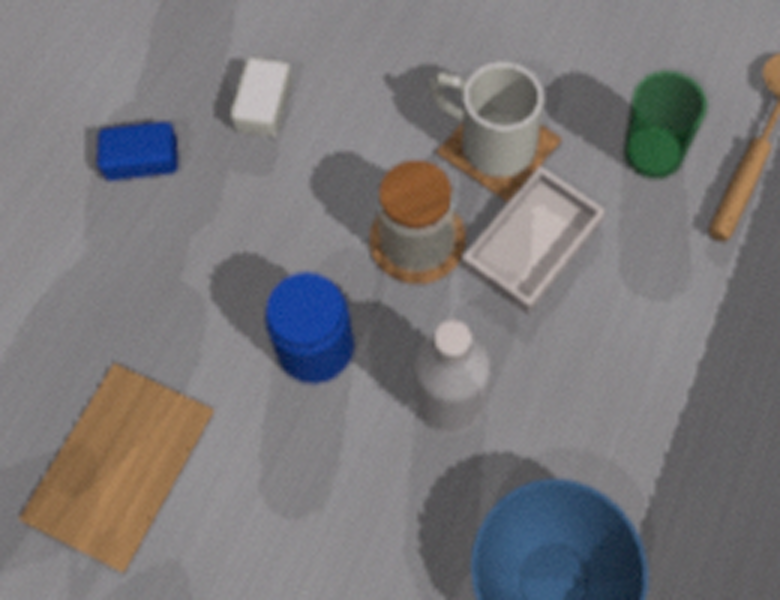

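```bash
cat >> h.py <<'E'
def plan(x,y,z,jaw=None):
    """jaw: world angle (rad) wanted for tool y axis (mod pi)"""
    s=get_state(); T=qR(s['orientation']); p=np.array(s['tcp_pos'])
    cur=np.arctan2(T[1,1],T[0,1]); turn=0
    # tool x down: positive turn about tool x decreases world yaw
    out=[]
    opts=[0.] if jaw is None else [((jaw-cur+np.pi/2)%np.pi)-np.pi/2]
    if jaw is not None: opts.append(opts[0]-np.sign(opts[0])*np.pi)
    for d in opts:
        Rz=R.from_rotvec([0,0,d]).as_matrix()@T
        print('yaw now %.1f turn about tool x %.1f deg; then shift cm'%(np.degrees(cur),-np.degrees(d)),np.round((np.array([x,y,z])-p)@Rz*100,2), 'q6',round(s['joint_pos'][5],2))
def st():
    s=get_state();T=qR(s['orientation']);print('t',round(s['clock'],2),'tcp',np.round(s['tcp_pos'],4),'down',np.round(T[:,0],3),'yaw',round(np.degrees(np.arctan2(T[1,1],T[0,1])),2),'F',np.round(s['wrist_force'],1),'gap',round(s['finger_gap'],4),'q',np.round(s['joint_pos'],2))
E
python3 - <<'E'
from h import *
st(); print(np.round(qR(get_state()['orientation']),3))
plan(.5995,-.0594,.2,np.arctan2(.969,.247))
c=cam("scene"); h=unproj(c,[330,188],.045)[0]; print(h, np.degrees(np.arctan2(h[1]-.049,h[0]-.627)))
c=cam("side"); h=unproj(c,[318,188],.045)[0]; print(h, np.degrees(np.arctan2(h[1]-.049,h[0]-.627)))
E
```

```text
t 1.25 tcp [0.1338 0.5593 0.2021] down [ 0.  0. -1.] yaw 76.55 F [-0.6  1.   0.3] gap 0.0852 q [1.2  0.31 0.05 1.3  0.   1.43]
[[ 0.     0.233  0.973]
 [ 0.     0.973 -0.233]
 [-1.     0.     0.   ]]
yaw now 76.5 turn about tool x 0.8 deg; then shift cm [  0.21 -48.45  60.41] q6 1.43
yaw now 76.5 turn about tool x -179.2 deg; then shift cm [  0.22  48.45 -60.41] q6 1.43
[0.57525705 0.06139892 0.045     ] 166.52456718026167
[0.58007524 0.06160408 0.045     ] 164.96511569313736
```

>>> step_arm --targets '[[[0.8, 0, 0], [0, -2.4, 3], 8.5], [[0, 0, 0], [0, -2.4, 3], 8.5], [[0, 0, 0], [0, -2.4, 3], 8.5], [[0, 0, 0], [0, -2.4, 3], 8.5], [[0, 0, 0], [0, -2.4, 3], 8.5], [[0, 0, 0], [0, -2.4, 3], 8.5], [[0, 0, 0], [0, -2.4, 3], 8.5], [[0, 0, 0], [0, -2.4, 3], 8.5], [[0, 0, 0], [0, -2.4, 3], 8.5], [[0, 0, 0], [0, -2.4, 3], 8.5]]' --force 40

```text
clock: 2.25
tcp_pos: [0.3667, 0.2518, 0.2024]
orientation: [0.702, 0.088, 0.701, -0.088]
wrist_force: [0.5, -0.1, -0.1]
finger_gap: 0.0845
```

>>> step_arm --targets '[[[0, 0, 0], [0, -2.4, 3], 8.5], [[0, 0, 0], [0, -2.4, 3], 8.5], [[0, 0, 0], [0, -2.4, 3], 8.5], [[0, 0, 0], [0, -2.4, 3], 8.5], [[0, 0, 0], [0, -2.4, 3], 8.5], [[0, 0, 0], [0, -2.4, 3], 8.5], [[0, 0, 0], [0, -2.4, 3], 8.5], [[0, 0, 0], [0, -2.4, 3], 8.5], [[0, 0, 0], [0, 0, 0], 8.5], [[0, 0, 0], [0, 0, 0], 8.5]]'

```text
clock: 3.25
tcp_pos: [0.5512, 0.0072, 0.2016]
orientation: [0.701, 0.088, 0.702, -0.088]
wrist_force: [-0.2, 0.1, -0.8]
finger_gap: 0.0848
```

```bash
python3 - <<'E'
from h import *
st(); plan(.5995,-.0594,.2,np.radians(75.7))
im=read_camera("wrist"); cv2.imwrite("pics/w1.png",im[:,:,::-1])
E
```

```text
t 3.25 tcp [0.5512 0.0072 0.2016] down [-0.001  0.    -1.   ] yaw 75.64 F [-0.2  0.1 -0.8] gap 0.0848 q [-0.13  0.27 -0.02  1.29  0.    0.12]
yaw now 75.6 turn about tool x -0.1 deg; then shift cm [ 0.15 -5.27  6.32] q6 0.12
yaw now 75.6 turn about tool x 179.9 deg; then shift cm [ 0.17  5.27 -6.32] q6 0.12
```

View pics/w1.png

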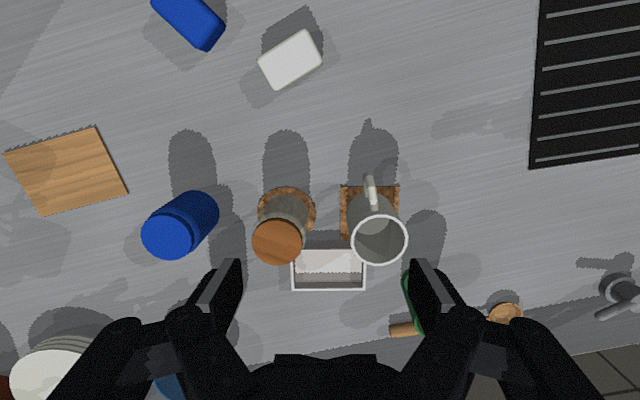

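```bash
python3 - <<'E'
from h import *
c=cam('wrist')
def g(l,i=0):
    r=silhouettes('wrist',l); print(l,[(round(d['p'],2),np.round(d['extent']).tolist()) for d in r if d['p']>.3]); return r
r=g('jar_center')
jar=lambda x,y:cyl(x,y,[(.031,.004),(.031,.07),(.028,.07),(.028,.088)])
for d in r[:2]: print(fit(jar,[.6,-.06] if d['extent'][0]>230 else [.565,-.178],[(c,d['mask'])],[.01,.01]))
r=g('mug_center'); 
m=r[0]['mask'].astype(np.uint8); m=cv2.morphologyEx(m,cv2.MORPH_OPEN,cv2.getStructuringElement(cv2.MORPH_ELLIPSE,(25,25)))>0
print(fit(lambda x,y:cyl(x,y,[(.032,.004),(.032,.084)]),[.625,.049],[(c,m)],[.01,.01]))
r=g('soap_center')
for d in r[:2]:
  if d['extent'][0]>240: print(fit(lambda x,y,a:box(x,y,a,0,.032,.04,.064),[.42,0,.18],[(c,d['mask'])],[.01,.01,.1]))
r=g('dish_center'); print(fit(lambda x,y,a:box(x,y,a,0,.02,.066,.105),[.687,-.024,-.25],[(c,r[0]['mask'])],[.01,.01,.1]))
r=g('drying_mat')
st()
E
```

```text
jar_center [(0.88, [141.0, 192.0, 75.0, 69.0]), (0.76, [249.0, 196.0, 60.0, 72.0]), (0.33, [289.0, 244.0, 79.0, 48.0])]
(array([ 0.56492389, -0.17206369]), np.float64(0.9049495198227038))
(array([ 0.59955641, -0.05898137]), np.float64(0.9321428571428572))
mug_center [(0.81, [348.0, 172.0, 59.0, 96.0])]
(array([0.6269364 , 0.04834483]), np.float64(0.9341021416803954))
soap_center [(0.9, [148.0, 0.0, 75.0, 54.0]), (0.73, [256.0, 30.0, 66.0, 60.0])]
(array([0.42357413, 0.00119892, 0.28048639]), np.float64(0.9084302325581395))
dish_center [(0.87, [291.0, 245.0, 78.0, 45.0])]
(array([ 0.68948974, -0.02405026, -0.20781943]), np.float64(0.8449426207632773))
drying_mat [(0.83, [527.0, 4.0, 112.0, 162.0]), (0.71, [401.0, 269.0, 29.0, 67.0])]
t 3.55 tcp [0.5508 0.0089 0.2024] down [ 0.  0. -1.] yaw 75.83 F [0.9 0.7 0.1] gap 0.085 q [-0.13  0.27 -0.02  1.29  0.    0.12]
```

>>> step_arm --targets '[[[0, 0, 0], [0, -2.7, 3.2], 8.5], [[0, 0, 0], [0, -2.65, 3.1], 8.5], [[0, 0, 0], [2, 0, 0], 8.5], [[0, 0, 0], [2, 0, 0], 8.5], [[0, 0, 0], [2, 0, 0], 8.5], [[0, 0, 0], [2, 0, 0], 8.5], [[0, 0, 0], [0, 0, 0], 8.5], [[0, 0, 0], [0, 0, 0], 8.5], [[0, 0, 0], [0, 0, 0], 8.5], [[0, 0, 0], [0, 0, 0], 8.5]]'

```text
clock: 4.55
tcp_pos: [0.6, -0.0594, 0.1236]
orientation: [0.703, 0.088, 0.701, -0.088]
wrist_force: [-0.1, 0.5, 0.6]
finger_gap: 0.0854
```

```bash
python3 - <<'E'
from h import *
im=read_camera("wrist"); cv2.imwrite("pics/w2.png",im[:,:,::-1])
for i in range(3): st(); plan(.5995,-.059,.028,np.radians(75.7)); read_camera("side")
E
```

```text
t 4.6 tcp [ 0.6    -0.0595  0.1234] down [ 0.002 -0.    -1.   ] yaw 75.76 F [0.9 0.3 0.5] gap 0.0848 q [-0.23  0.4  -0.03  1.14  0.    0.02]
yaw now 75.8 turn about tool x 0.1 deg; then shift cm [ 9.54  0.03 -0.08] q6 0.02
yaw now 75.8 turn about tool x -179.9 deg; then shift cm [ 9.54 -0.04  0.03] q6 0.02
t 4.65 tcp [ 0.5998 -0.0595  0.1232] down [ 0.002 -0.    -1.   ] yaw 75.75 F [0.1 0.7 0.4] gap 0.0851 q [-0.23  0.4  -0.03  1.14  0.    0.02]
yaw now 75.8 turn about tool x 0.1 deg; then shift cm [ 9.52  0.04 -0.06] q6 0.02
yaw now 75.8 turn about tool x -179.9 deg; then shift cm [ 9.52 -0.04  0.02] q6 0.02
t 4.7 tcp [ 0.5996 -0.0595  0.1229] down [ 0.001 -0.    -1.   ] yaw 75.75 F [-0.1 -0.6  0.6] gap 0.0851 q [-0.23  0.4  -0.03  1.14  0.    0.02]
yaw now 75.8 turn about tool x 0.1 deg; then shift cm [ 9.49  0.04 -0.04] q6 0.02
yaw now 75.8 turn about tool x -179.9 deg; then shift cm [ 9.49 -0.04  0.01] q6 0.02
```

View pics/w2.png

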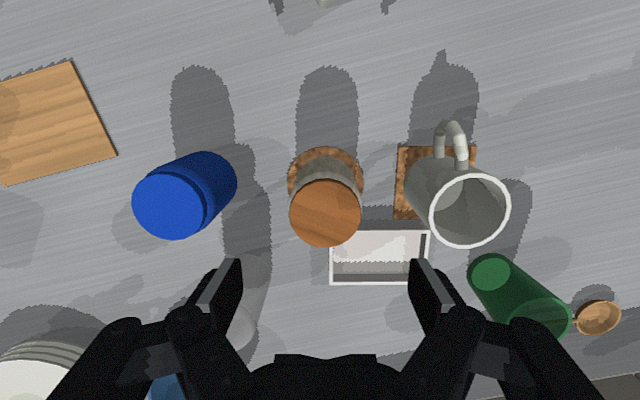

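>>> step_arm --targets '[[[0, 0, 0], [2, 0, 0], 8.5], [[0, 0, 0], [2, 0, 0], 8.5], [[0, 0, 0], [2, 0, 0], 8.5], [[0, 0, 0], [2, 0, 0], 8.5], [[0, 0, 0], [1.5, 0, 0], 8.5], [[0, 0, 0], [0, 0, 0], 8.5], [[0, 0, 0], [0, 0, 0], 6.0], [[0, 0, 0], [0, 0, 0], 5.5], [[0, 0, 0], [0, 0, 0], 5.5], [[0, 0, 0], [0, 0, 0], 5.5]]' --force 40

```text
clock: 5.75
tcp_pos: [0.6, -0.0596, 0.0289]
orientation: [0.702, 0.088, 0.701, -0.088]
wrist_force: [-1.2, 1.1, 6.6]
finger_gap: 0.0597
```

>>> step_arm --targets '[[[0, 0, 0], [0, 0, 0], 5.5], [[0, 0, 0], [0, 0, 0], 5.5], [[0, 0, 0], [-1, 0, 0], 5.5], [[0, 0, 0], [-2, 0, 0], 5.5], [[0, 0, 0], [-3, 0, 0], 5.5], [[0, 0, 0], [-3, 0, 0], 5.5], [[0, 0, 0], [-3, 0, 0], 5.5], [[0, 0, 0], [-3, 0, 0], 5.5], [[0, 0, 0], [-1, 0, 0], 5.5], [[0, 0, 0], [0, 0, 0], 5.5]]'

```text
clock: 6.75
tcp_pos: [0.6002, -0.0597, 0.1888]
orientation: [0.703, 0.088, 0.7, -0.088]
wrist_force: [-1.2, -0.8, -3.5]
finger_gap: 0.06
```

```bash
python3 - <<'E'
from h import *
im=read_camera("wrist"); cv2.imwrite("pics/w3.png",im[:,:,::-1])
st()
a=-.094
for l in((.06,0),(-.055,0)): print(l,.5045+np.cos(a)*l[0]-np.sin(a)*l[1],.343+np.sin(a)*l[0]+np.cos(a)*l[1])
E
```

```text
t 6.8 tcp [ 0.5993 -0.0594  0.1869] down [ 0.001 -0.    -1.   ] yaw 75.75 F [-0.1 -0.8 -4.8] gap 0.0598 q [-0.23  0.37  0.09  1.29  0.    0.02]
(0.06, 0) 0.5642351151297599 0.3373683021712518
(-0.055, 0) 0.44974281113105335 0.34816238967635255
```

View pics/w3.png

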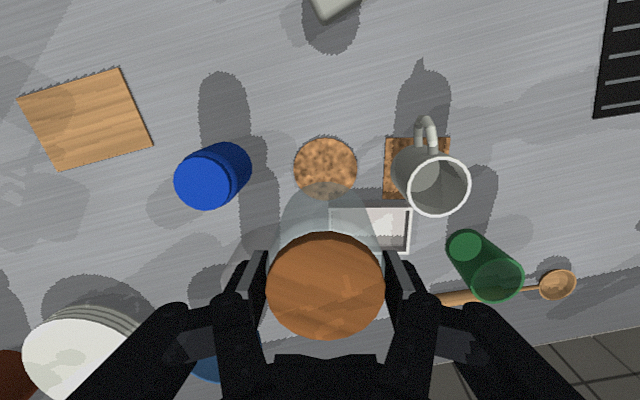

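```bash
python3 - <<'E'
from h import *
c=cam('scene'); s=cam('side')
print(unproj(c,[458,142],0),unproj(s,[372,128],0))
for z in(.15,.2,.25,.3): print(z,unproj(c,[474,33],z)[0],unproj(s,[335,46],z)[0])
r=silhouettes('wrist','round_coaster'); d=r[0]; print(d['p'],d['extent'])
w=cam('wrist'); print(fit(lambda x,y:cyl(x,y,[(.04,0),(.04,.004)]),[.6,-.06],[(w,d['mask'])],[.005,.005]))
plan(.564,.337,.187,np.radians(75.7))
E
```

```text
[[0.83235848 0.38027036 0.        ]] [[0.83236874 0.37243962 0.        ]]
0.15 [0.76221967 0.65352054 0.15      ] [0.7926271  0.73427642 0.15      ]
0.2 [0.76407863 0.57986701 0.2       ] [0.76035708 0.60528494 0.2       ]
0.25 [0.76593759 0.50621348 0.25      ] [0.72808705 0.47629347 0.25      ]
0.3 [0.76779655 0.43255995 0.3       ] [0.69581702 0.34730199 0.3       ]
0.98 [293.6, 138.8, 61.1, 47.5]
(array([ 0.59833689, -0.05962805]), np.float64(0.7399760622381807))
yaw now 75.7 turn about tool x 0.0 deg; then shift cm [ -0.11  37.55 -13.13] q6 0.02
yaw now 75.7 turn about tool x -180.0 deg; then shift cm [ -0.16 -37.55  13.13] q6 0.02
```

>>> step_arm --targets '[[[0, 0, 0], [0, 2, -0.7], 5.5], [[0, 0, 0], [0, 3.5, -1.2], 5.5], [[0, 0, 0], [0, 4, -1.4], 5.5], [[0, 0, 0], [0, 4, -1.4], 5.5], [[0, 0, 0], [0, 4, -1.4], 5.5], [[0, 0, 0], [0, 4, -1.4], 5.5], [[0, 0, 0], [0, 4, -1.4], 5.5], [[0, 0, 0], [0, 4, -1.4], 5.5], [[0, 0, 0], [0, 4, -1.4], 5.5], [[0, 0, 0], [0, 3, -1.05], 5.5]]'

```text
clock: 7.85
tcp_pos: [0.5635, 0.3279, 0.1842]
orientation: [0.7, 0.087, 0.703, -0.088]
wrist_force: [0.7, -0.1, -3.0]
finger_gap: 0.0595
```

>>> step_arm --targets '[[[0, 0, 0], [0, 1, -0.4], 5.5], [[0, 0, 0], [0, 0, 0], 5.5], [[0, 0, 0], [2, 0, 0], 5.5], [[0, 0, 0], [3, 0, 0], 5.5], [[0, 0, 0], [3, 0, 0], 5.5], [[0, 0, 0], [3, 0, 0], 5.5], [[0, 0, 0], [2, 0, 0], 5.5], [[0, 0, 0], [0, 0, 0], 5.5], [[0, 0, 0], [0, 0, 0], 5.5], [[0, 0, 0], [0, 0, 0], 5.5]]'

```text
clock: 8.85
tcp_pos: [0.5653, 0.3361, 0.0587]
orientation: [0.702, 0.088, 0.701, -0.088]
wrist_force: [1.2, -0.3, -1.9]
finger_gap: 0.0597
```

```bash
python3 - <<'E'
from h import *
for i in range(2):
    im=read_camera("side"); st()
cv2.imwrite("pics/s4.png",im[:,:,::-1])
im=read_camera("wrist"); cv2.imwrite("pics/w4.png",im[:,:,::-1])
plan(.564,.337,.028)
E
```

```text
t 8.9 tcp [0.5654 0.3364 0.059 ] down [ 0.003  0.001 -1.   ] yaw 75.71 F [ 1.1  0.5 -3.3] gap 0.0596 q [ 0.41  0.54  0.03  1.06 -0.    0.66]
t 8.95 tcp [0.5653 0.3366 0.059 ] down [ 0.003  0.001 -1.   ] yaw 75.72 F [ 0.7  1.  -3.3] gap 0.0597 q [ 0.42  0.54  0.03  1.06 -0.    0.66]
yaw now 75.7 turn about tool x -0.0 deg; then shift cm [ 3.08 -0.   -0.12] q6 0.66
```

View pics/w4.png

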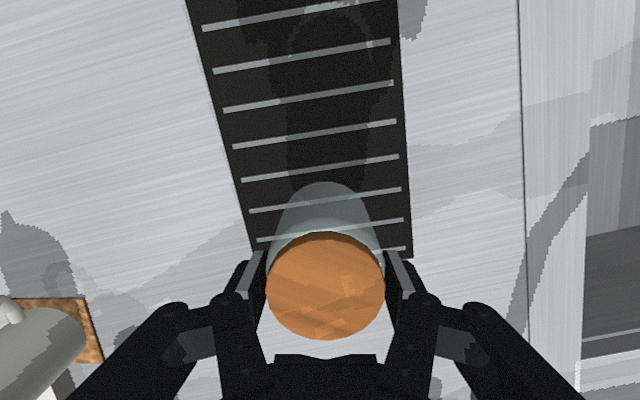

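```bash
python3 - <<'E'
from h import *
w=cam('wrist'); print(unproj(w,[[254,258],[413,257],[189,0],[398,0]],.003)[:,:2])
print(box(.5045,.343,-.094,0,.003,.24,.14)[:4,:2])
E
```

```text
[[0.59736458 0.26376004]
 [0.63105649 0.39929789]
 [0.40263584 0.28493306]
 [0.43674371 0.41895735]]
[[0.37845946 0.28457243]
 [0.61739992 0.26204564]
 [0.63054054 0.40142757]
 [0.39160008 0.42395436]]
```

View pics/s4.png

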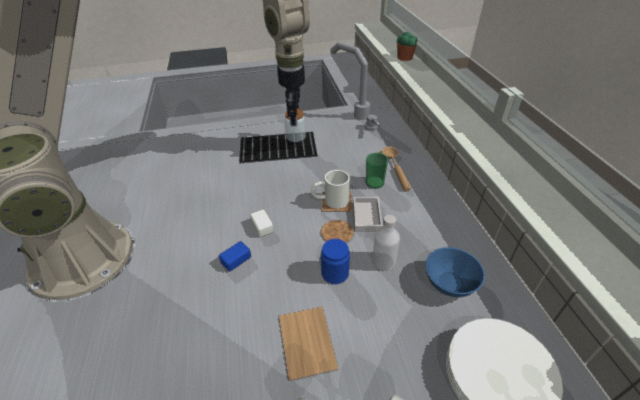

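>>> step_arm --targets '[[[0, 0, 0], [1, 0, 0], 5.5], [[0, 0, 0], [1, 0, 0], 5.5], [[0, 0, 0], [0.6, 0, 0], 5.5], [[0, 0, 0], [0.3, 0, 0], 5.5], [[0, 0, 0], [0.15, 0, 0], 5.5], [[0, 0, 0], [0.05, 0, 0], 5.5], [[0, 0, 0], [0, 0, 0], 5.5], [[0, 0, 0], [0, 0, 0], 6.5], [[0, 0, 0], [0, 0, 0], 7.5], [[0, 0, 0], [0, 0, 0], 8.5]]'

```text
clock: 10.0
tcp_pos: [0.5643, 0.3366, 0.0261]
orientation: [0.702, 0.088, 0.701, -0.088]
wrist_force: [1.0, 0.2, -0.0]
finger_gap: 0.0849
```

>>> step_arm --targets '[[[0, 0, 0], [0, 0, 0], 8.5], [[0, 0, 0], [0, 0, 0], 8.5], [[0, 0, 0], [-1, 0, 0], 8.5], [[0, 0, 0], [-2, 0, 0], 8.5], [[0, 0, 0], [-3, 0, 0], 8.5], [[0, 0, 0], [-3, 0, 0], 8.5], [[0, 0, 0], [-3, 0, 0], 8.5], [[0, 0, 0], [-3, 0, 0], 8.5], [[0, 0, 0], [0, 0, 0], 8.5], [[0, 0, 0], [0, 0, 0], 8.5]]'

```text
clock: 11.0
tcp_pos: [0.5647, 0.3367, 0.1776]
orientation: [0.702, 0.088, 0.701, -0.087]
wrist_force: [-0.1, 0.1, -1.0]
finger_gap: 0.0851
```

```bash
python3 - <<'E'
from h import *
st()
o=[]
for n in("scene","side"):
    im=read_camera(n); cv2.imwrite(f"pics/{n}5.png",im[:,:,::-1])
    r=silhouettes(n,'jar_center'); print([(round(d['p'],2),d['extent']) for d in r[:3]])
plan(.627,.0485,.15,np.radians(75.7))
E
```

```text
t 11.0 tcp [0.5647 0.3367 0.1776] down [ 0.003  0.001 -1.   ] yaw 75.75 F [-0.1  0.1 -1. ] gap 0.0851 q [0.42 0.48 0.24 1.32 0.   0.66]
[(0.73, [356.7, 93.5, 18.1, 38.6]), (0.64, [270.2, 250.9, 29.3, 36.2])]
[(0.95, [282.5, 118.3, 19.1, 35.1]), (0.71, [238.0, 133.6, 79.1, 27.9]), (0.56, [320.2, 241.6, 29.4, 41.0])]
yaw now 75.7 turn about tool x 0.0 deg; then shift cm [  2.47 -26.28  13.29] q6 0.66
yaw now 75.7 turn about tool x -180.0 deg; then shift cm [  2.44  26.29 -13.28] q6 0.66
```

View pics/side5.png

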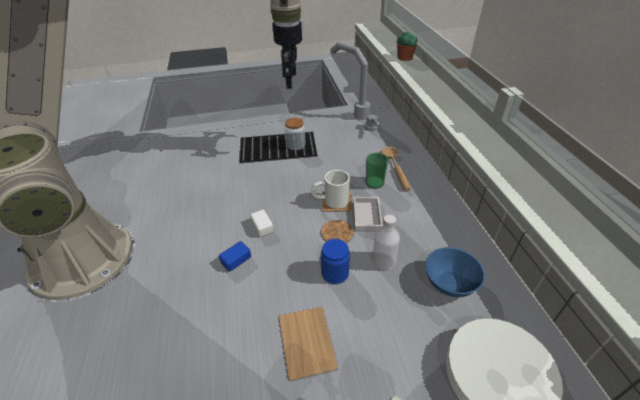

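>>> step_arm --targets '[[[0, 0, 0], [0, -2.3, 1.3], 8.5], [[0, 0, 0], [0, -3, 1.5], 8.5], [[0, 0, 0], [0, -3, 1.5], 8.5], [[0, 0, 0], [0, -3, 1.5], 8.5], [[0, 0, 0], [0, -3, 1.5], 8.5], [[0, 0, 0], [0, -3, 1.5], 8.5], [[0, 0, 0], [0, -3, 1.5], 8.5], [[0, 0, 0], [0, -3, 1.5], 8.5], [[0, 0, 0], [0, -3, 1.5], 8.5], [[0, 0, 0], [0, 0, 0], 8.5]]'

```text
clock: 12.2
tcp_pos: [0.6284, 0.0447, 0.1746]
orientation: [0.701, 0.089, 0.702, -0.09]
wrist_force: [-0.8, -0.3, -0.0]
finger_gap: 0.0849
```

>>> step_arm --targets '[[[0, 0, 0], [1.5, 0, 0], 8.5], [[0, 0, 0], [2, 0, 0], 8.5], [[0, 0, 0], [2, 0, 0], 8.5], [[0, 0, 0], [0, 0, 0], 8.5], [[0, 0, 0], [0, 0, 0], 8.5], [[0, 0, 0], [0, 0, 0], 8.5], [[0, 0, 0], [0, 0, 0], 8.5], [[0, 0, 0], [0, 0, 0], 8.5], [[0, 0, 0], [0, 0, 0], 8.5], [[0, 0, 0], [0, 0, 0], 8.5]]'

```text
clock: 13.2
tcp_pos: [0.6283, 0.0487, 0.1214]
orientation: [0.702, 0.088, 0.701, -0.088]
wrist_force: [-0.4, -0.7, -1.2]
finger_gap: 0.0849
```

```bash
python3 - <<'E'
from h import *
im=read_camera("wrist"); cv2.imwrite("pics/w6.png",im[:,:,::-1])
st(); plan(.627,.0485,.026,np.radians(75.7))
w=cam('wrist')
r=silhouettes('wrist','round_coaster'); d=r[0]; print(d['p'],d['extent'])
print(fit(lambda x,y:cyl(x,y,[(.04,0),(.04,.004)]),[.6,-.06],[(w,d['mask'])],[.005,.005]))
E
```

```text
t 13.25 tcp [0.6282 0.0487 0.1213] down [ 0.  0. -1.] yaw 75.74 F [ 0.3 -0.1  0.1] gap 0.0852 q [-0.05  0.45  0.05  1.17  0.    0.2 ]
yaw now 75.7 turn about tool x 0.0 deg; then shift cm [ 9.53 -0.05 -0.12] q6 0.2
yaw now 75.7 turn about tool x -180.0 deg; then shift cm [9.53 0.05 0.11] q6 0.2
0.82 [176.7, 146.6, 79.4, 73.2]
(array([ 0.60144784, -0.06112045]), np.float64(0.9409678765123071))
```

View pics/w6.png

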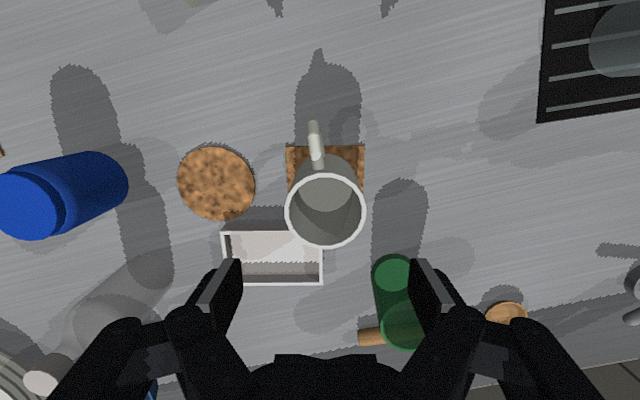

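>>> step_arm --targets '[[[0, 0, 0], [2, 0, -0.1], 8.5], [[0, 0, 0], [2, 0, 0], 8.5], [[0, 0, 0], [2, 0, 0], 8.5], [[0, 0, 0], [2, 0, 0], 8.5], [[0, 0, 0], [1.5, 0, 0], 8.5], [[0, 0, 0], [0, 0, 0], 8.5], [[0, 0, 0], [0, 0, 0], 6.4], [[0, 0, 0], [0, 0, 0], 5.5], [[0, 0, 0], [0, 0, 0], 5.5], [[0, 0, 0], [0, 0, 0], 5.5]]'

```text
clock: 14.3
tcp_pos: [0.6284, 0.0489, 0.0275]
orientation: [0.703, 0.088, 0.701, -0.088]
wrist_force: [-0.4, 0.4, 3.1]
finger_gap: 0.0629
```

>>> step_arm --targets '[[[0, 0, 0], [0, 0, 0], 5.5], [[0, 0, 0], [0, 0, 0], 5.5], [[0, 0, 0], [-1, 0, 0], 5.5], [[0, 0, 0], [-2, 0, 0], 5.5], [[0, 0, 0], [-3, 0, 0], 5.5], [[0, 0, 0], [-3, 0, 0], 5.5], [[0, 0, 0], [-3, 0, 0], 5.5], [[0, 0, 0], [-3, 0, 0], 5.5], [[0, 0, 0], [-1, 0, 0], 5.5], [[0, 0, 0], [0, 0, 0], 5.5]]'

```text
clock: 15.3
tcp_pos: [0.628, 0.049, 0.1875]
orientation: [0.703, 0.088, 0.701, -0.088]
wrist_force: [0.2, -0.8, -2.0]
finger_gap: 0.063
```

```bash
python3 - <<'E'
from h import *
im=read_camera("wrist"); cv2.imwrite("pics/w7.png",im[:,:,::-1])
st(); plan(.45,.347,.186,np.radians(75.7))
w=cam('wrist')
for l,f in(('round_coaster',lambda x,y:cyl(x,y,[(.04,0),(.04,.004)])),):
    d=silhouettes('wrist',l)[0]; print(d['p'],d['extent'],fit(f,[.6,-.06],[(w,d['mask'])],[.005,.005]))
d=silhouettes('wrist','square_coaster')[0]; print(d['p'],d['extent'])
E
```

```text
t 15.35 tcp [0.6271 0.0491 0.1857] down [-0.  0. -1.] yaw 75.75 F [-0.4  0.8 -3.4] gap 0.0633 q [-0.05  0.42  0.17  1.31  0.    0.2 ]
yaw now 75.7 turn about tool x 0.0 deg; then shift cm [ -0.03  24.5  -24.52] q6 0.2
yaw now 75.7 turn about tool x -180.0 deg; then shift cm [ -0.04 -24.5   24.52] q6 0.2
0.89 [202.3, 138.6, 63.8, 62.5] (array([ 0.59944083, -0.06066953]), np.float64(0.9501187648456056))
0.77 [291.8, 138.9, 68.8, 50.4]
```

View pics/w7.png

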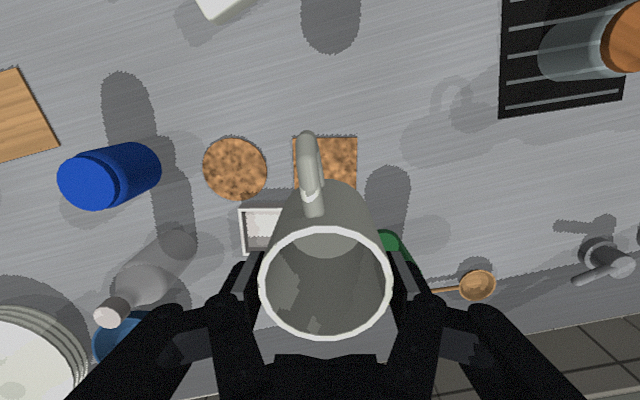

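>>> step_arm --targets '[[[0, 0, 0], [0, 1.5, -1.5], 5.5], [[0, 0, 0], [0, 2.5, -2.5], 5.5], [[0, 0, 0], [0, 3, -3], 5.5], [[0, 0, 0], [0, 3, -3], 5.5], [[0, 0, 0], [0, 3, -3], 5.5], [[0, 0, 0], [0, 3, -3], 5.5], [[0, 0, 0], [0, 3, -3], 5.5], [[0, 0, 0], [0, 3, -3], 5.5], [[0, 0, 0], [0, 2, -2], 5.5], [[0, 0, 0], [0, 0.5, -0.5], 5.5]]'

```text
clock: 16.45
tcp_pos: [0.4464, 0.3492, 0.1847]
orientation: [0.701, 0.086, 0.703, -0.086]
wrist_force: [0.2, -1.0, -2.3]
finger_gap: 0.063
```

>>> step_arm --targets '[[[0, 0, 0], [0, 0, 0], 5.5], [[0, 0, 0], [2, 0, 0], 5.5], [[0, 0, 0], [3, 0, 0], 5.5], [[0, 0, 0], [3, 0, 0], 5.5], [[0, 0, 0], [3, 0, 0], 5.5], [[0, 0, 0], [2, 0, 0], 5.5], [[0, 0, 0], [0, 0, 0], 5.5], [[0, 0, 0], [0, 0, 0], 5.5], [[0, 0, 0], [0, 0, 0], 5.5], [[0, 0, 0], [0, 0, 0], 5.5]]'

```text
clock: 17.45
tcp_pos: [0.4513, 0.3472, 0.0577]
orientation: [0.702, 0.088, 0.701, -0.087]
wrist_force: [0.2, -0.5, -2.6]
finger_gap: 0.063
```

```bash
python3 - <<'E'
from h import *
im=read_camera("wrist"); cv2.imwrite("pics/w8.png",im[:,:,::-1])
st(); plan(.45,.347,.0265,np.radians(75.7))
E
```

```text
t 17.5 tcp [0.4511 0.3472 0.0575] down [ 0.002  0.001 -1.   ] yaw 75.73 F [-0.6 -0.5 -2.8] gap 0.0628 q [ 0.51  0.38 -0.22  0.96  0.    0.76]
yaw now 75.7 turn about tool x 0.0 deg; then shift cm [ 3.1  -0.05 -0.11] q6 0.76
yaw now 75.7 turn about tool x -180.0 deg; then shift cm [3.1  0.04 0.1 ] q6 0.76
```

View pics/w8.png

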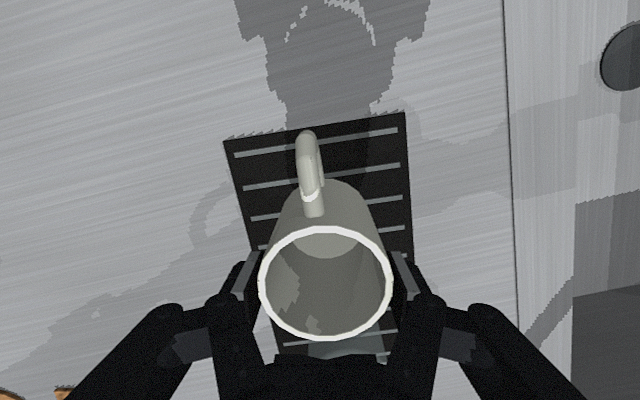

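>>> step_arm --targets '[[[0, 0, 0], [1, 0, 0], 5.5], [[0, 0, 0], [1, 0, 0], 5.5], [[0, 0, 0], [0.6, 0, 0], 5.5], [[0, 0, 0], [0.3, 0, 0], 5.5], [[0, 0, 0], [0.15, 0, 0], 5.5], [[0, 0, 0], [0.05, 0, 0], 5.5], [[0, 0, 0], [0, 0, 0], 5.5], [[0, 0, 0], [0, 0, 0], 6.5], [[0, 0, 0], [0, 0, 0], 7.5], [[0, 0, 0], [0, 0, 0], 8.5]]'

```text
clock: 18.5
tcp_pos: [0.4504, 0.347, 0.025]
orientation: [0.702, 0.088, 0.701, -0.088]
wrist_force: [-0.6, -0.5, 0.5]
finger_gap: 0.0849
```

>>> step_arm --targets '[[[0, 0, 0], [0, 0, 0], 8.5], [[0, 0, 0], [0, 0, 0], 8.5], [[0, 0, 0], [-1, 0, 0], 8.5], [[0, 0, 0], [-2, 0, 0], 8.5], [[0, 0, 0], [-3, 0, 0], 8.5], [[0, 0, 0], [-3, 0, 0], 8.5], [[0, 0, 0], [-3, 0, 0], 8.5], [[0, 0, 0], [-3, 0, 0], 8.5], [[0, 0, 0], [0, 0, 0], 8.5], [[0, 0, 0], [0, 0, 0], 8.5]]'

```text
clock: 19.5
tcp_pos: [0.4506, 0.3471, 0.1764]
orientation: [0.702, 0.088, 0.701, -0.087]
wrist_force: [-0.1, -0.6, -1.1]
finger_gap: 0.0846
```

```bash
python3 - <<'E'
from h import *
for n in("scene","side","wrist"):
    im=read_camera(n); cv2.imwrite(f"pics/{n}9.png",im[:,:,::-1])
st(); plan(.688,-.024,.18,np.radians(-14.3))
E
```

```text
t 19.65 tcp [0.4493 0.3463 0.1739] down [-0.002 -0.001 -1.   ] yaw 75.75 F [-0.2 -0.1  0.4] gap 0.0847 q [ 0.52  0.31 -0.03  1.24  0.    0.76]
yaw now 75.7 turn about tool x -90.0 deg; then shift cm [ -0.51 -32.28 -29.99] q6 0.76
yaw now 75.7 turn about tool x 90.0 deg; then shift cm [-0.7  32.28 29.99] q6 0.76
```

View pics/side9.png

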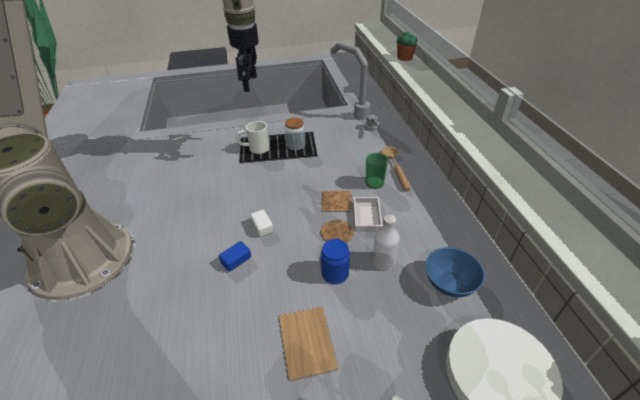

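View pics/scene9.png

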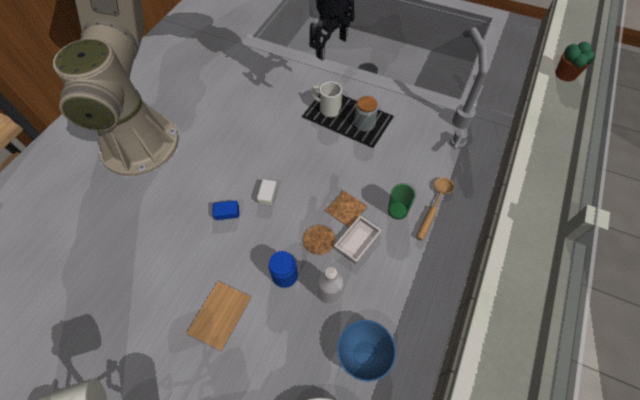

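```bash
cat >> h.py <<'E'
def fits(names,cams=("scene","side"),fresh=True,z=None,p0=None):
    z=z or {}; p0=p0 or {}
    D={}
    M={'jar_center':lambda zz:(lambda x,y:cyl(x,y,[(.031,zz),(.031,zz+.066),(.028,zz+.066),(.028,zz+.084)])),
     'mug_center':lambda zz:(lambda x,y:cyl(x,y,[(.032,zz),(.032,zz+.08)])),
     'dish_center':lambda zz:(lambda x,y,a:box(x,y,a,zz,zz+.02,.066,.105)),
     'soap_center':lambda zz:(lambda x,y,a:box(x,y,a,zz,zz+.032,.04,.064)),
     'soap_stand':lambda zz:(lambda x,y,a:box(x,y,a,0,.004,.09,.13)),
     'round_coaster':lambda zz:(lambda x,y:cyl(x,y,[(.04,0),(.04,.004)])),
     'square_coaster':lambda zz:(lambda x,y,a:box(x,y,a,0,.004,.078,.078)),
     'tumbler_center':lambda zz:(lambda x,y:cyl(x,y,[(.024,0),(.03,.085)])),
     'bottle_center':lambda zz:(lambda x,y:cyl(x,y,[(.027,0),(.027,.09),(.012,.14)]))}
    C={}
    for n in cams:
        s=get_state(); C[n]=cam(n,s) if n=='wrist' else cam(n); read_camera(n)
        for l in names: D[n,l]=silhouettes(n,l)
    for l in names:
        fn=M[l](z.get(l,0)); q=p0[l]; obs=[];lab=[]
        for n in cams:
            h=hullmask(C[n],fn(*q)); best=None
            for d in D[n,l]:
                m=d['mask']
                if l=='mug_center':
                    k=int(np.sqrt(h.sum())*.45); m=cv2.morphologyEx(m.astype(np.uint8),cv2.MORPH_OPEN,cv2.getStructuringElement(cv2.MORPH_ELLIPSE,(k,k)))>0
                iou=(h&m).sum()/max(1,(h|m).sum())
                if best is None or iou>best[0]: best=(iou,m)
            if best and best[0]>.15: obs.append((C[n],best[1])); lab.append(n)
        if not obs: print(l,'none'); continue
        stp=[.006,.006,.08][:len(q)]
        a=fit(fn,q,obs,stp)
        print(l,np.round(a[0],4).tolist(),round(a[1],3),[(n,np.round(fit(fn,q,[o],stp)[0],4).tolist()) for n,o in zip(lab,obs)])
P0={'jar_center':[.5645,.337],'mug_center':[.4505,.347],'dish_center':[.688,-.024,-.25],'soap_center':[.422,0,.25],'soap_stand':[.4745,-.32,0],'round_coaster':[.6,-.06],'square_coaster':[.627,.049,-.25],'tumbler_center':[.749,.096],'bottle_center':[.682,-.172]}
E
python3 - <<'E'
from h import *
fits(['jar_center','mug_center','dish_center','soap_center','round_coaster','square_coaster','soap_stand'],z={'jar_center':.003,'mug_center':.003},p0=P0); st()
E
```

```text
jar_center [0.5613, 0.3353] 0.899 [('scene', [0.5616, 0.333]), ('side', [0.5647, 0.3375])]
mug_center [0.4482, 0.3474] 0.915 [('scene', [0.4486, 0.3462]), ('side', [0.4479, 0.3446])]
dish_center [0.6873, -0.0236, -0.2301] 0.954 [('scene', [0.6874, -0.024, -0.2276]), ('side', [0.6882, -0.0236, -0.2085])]
soap_center [0.4228, 0.0019, 0.2579] 0.766 [('scene', [0.4207, -0.0004, 0.3761]), ('side', [0.422, 0.006, 0.25])]
round_coaster [0.5991, -0.0595] 0.839 [('scene', [0.5991, -0.0585]), ('side', [0.6003, -0.0595])]
square_coaster [0.6262, 0.0483, -0.2076] 0.917 [('scene', [0.6262, 0.0477, -0.2506]), ('side', [0.6261, 0.048, -0.2366])]
soap_stand [0.4746, -0.3202, 0.0018] 0.949 [('scene', [0.4752, -0.3208, 0.0022]), ('side', [0.4747, -0.3176, 0.0224])]
t 20.45 tcp [0.4501 0.3468 0.1752] down [ 0.  0. -1.] yaw 75.75 F [ 0.4 -1.1  0.2] gap 0.0845 q [ 0.52  0.31 -0.03  1.24  0.    0.76]
```

>>> step_arm --targets '[[[8, 0, 0], [0, 0, 0], 8.5], [[8, 0, 0], [0, 0, 0], 8.5], [[8, 0, 0], [0, 0, 0], 8.5], [[8, 0, 0], [0, 0, 0], 8.5], [[8, 0, 0], [0, 0, 0], 8.5], [[8, 0, 0], [0, 0, 0], 8.5], [[8, 0, 0], [0, 0, 0], 8.5], [[8, 0, 0], [0, 0, 0], 8.5], [[8, 0, 0], [0, 0, 0], 8.5], [[8, 0, 0], [0, 0, 0], 8.5]]'

```text
clock: 21.45
tcp_pos: [0.4501, 0.3468, 0.1752]
orientation: [0.48, 0.52, 0.48, -0.52]
wrist_force: [-0.7, -0.0, 0.4]
finger_gap: 0.0849
```

>>> step_arm --targets '[[[8, 0, 0], [0, 0, 0], 8.5], [[2, 0, 0], [0, 0, 0], 8.5], [[0, 0, 0], [0, 1.3, 1.2], 8.5], [[0, 0, 0], [0, 2.7, 2.5], 8.5], [[0, 0, 0], [0, 3.2, 3], 8.5], [[0, 0, 0], [0, 3.2, 3], 8.5], [[0, 0, 0], [0, 3.2, 3], 8.5], [[0, 0, 0], [0, 3.2, 3], 8.5], [[0, 0, 0], [0, 3.2, 3], 8.5], [[0, 0, 0], [0, 3.2, 3], 8.5]]'

```text
clock: 22.45
tcp_pos: [0.6223, 0.0777, 0.1753]
orientation: [0.434, 0.558, 0.434, -0.558]
wrist_force: [0.4, 0.3, -0.1]
finger_gap: 0.0852
```

```bash
python3 - <<'E'
from h import *
st(); plan(.688,-.024,.15,np.radians(-14.3))
E
```

```text
t 22.45 tcp [0.6223 0.0777 0.1753] down [ 0.  0. -1.] yaw -14.26 F [ 0.4  0.3 -0.1] gap 0.0852 q [-0.    0.42  0.14  1.29  0.    1.82]
yaw now -14.3 turn about tool x 0.0 deg; then shift cm [2.53 8.88 8.23] q6 1.82
yaw now -14.3 turn about tool x -180.0 deg; then shift cm [ 2.52 -8.88 -8.23] q6 1.82
```

>>> step_arm --targets '[[[0, 0, 0], [0, 3, 2.7], 8.5], [[0, 0, 0], [0, 2.9, 2.7], 8.5], [[0, 0, 0], [1, 2, 1.9], 8.5], [[0, 0, 0], [2, 0.6, 0.6], 8.5], [[0, 0, 0], [2, 0, 0], 8.5], [[0, 0, 0], [1, 0, 0], 8.5], [[0, 0, 0], [0, 0, 0], 8.5], [[0, 0, 0], [0, 0, 0], 8.5], [[0, 0, 0], [0, 0, 0], 8.5], [[0, 0, 0], [0, 0, 0], 8.5]]'

```text
clock: 23.45
tcp_pos: [0.6851, -0.0179, 0.1165]
orientation: [0.435, 0.559, 0.434, -0.557]
wrist_force: [-0.1, 1.3, 0.1]
finger_gap: 0.085
```

```bash
python3 - <<'E'
from h import *
im=read_camera('wrist'); cv2.imwrite("pics/w10.png",im[:,:,::-1])
fits(['dish_center'],cams=('wrist',),p0=P0)
st(); plan(.688,-.024,.002,np.radians(-14.))
E
```

```text
dish_center [0.6886, -0.0247, -0.2322] 0.971 [('wrist', [0.6886, -0.0247, -0.2322])]
t 23.6 tcp [ 0.6848 -0.018   0.1159] down [ 0.001 -0.    -1.   ] yaw -14.24 F [ 0.3  0.1 -0. ] gap 0.0851 q [-0.14  0.56  0.21  1.22  0.    1.68]
yaw now -14.2 turn about tool x -0.2 deg; then shift cm [11.39  0.44  0.5 ] q6 1.68
yaw now -14.2 turn about tool x 179.8 deg; then shift cm [11.39 -0.47 -0.5 ] q6 1.68
```

View pics/w10.png

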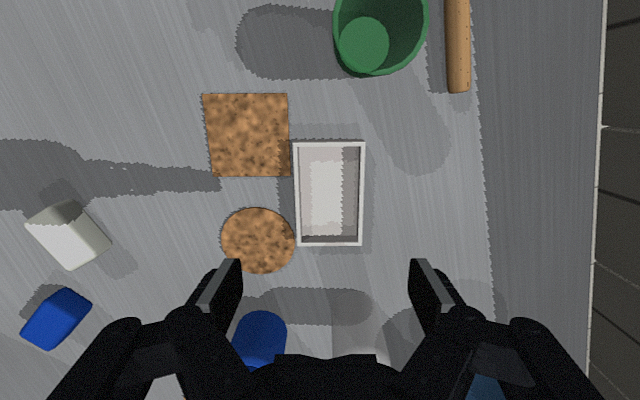

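>>> step_arm --targets '[[[-0.6, 0, 0], [2, 0.45, 0.5], 8.5], [[0, 0, 0], [2.5, 0, 0], 8.5], [[0, 0, 0], [2.5, 0, 0], 8.5], [[0, 0, 0], [2, 0, 0], 8.5], [[0, 0, 0], [1, 0, 0], 8.5], [[0, 0, 0], [0.8, 0, 0], 8.5], [[0, 0, 0], [0.6, 0, 0], 8.5], [[0, 0, 0], [0, 0, 0], 8.5], [[0, 0, 0], [0, 0, 0], 8.5], [[0, 0, 0], [0, 0, 0], 8.5]]'

```text
clock: 24.6
tcp_pos: [0.6883, -0.0242, 0.0021]
orientation: [0.437, 0.556, 0.437, -0.555]
wrist_force: [0.0, -0.0, 0.5]
finger_gap: 0.0853
```

```bash
python3 - <<'E'
from h import *
im=read_camera('wrist'); cv2.imwrite("pics/w11.png",im[:,:,::-1])
st(); plan(.6885,-.0242,.002,np.radians(-13.7))
E
```

```text
t 24.65 tcp [ 0.6882 -0.0242  0.002 ] down [ 0.002 -0.    -1.   ] yaw -13.65 F [-1.   1.1 -0.3] gap 0.0849 q [-0.15  0.64  0.06  0.99  0.    1.66]
yaw now -13.7 turn about tool x 0.0 deg; then shift cm [ 0.    0.03 -0.01] q6 1.66
yaw now -13.7 turn about tool x -180.0 deg; then shift cm [ 0.   -0.03  0.01] q6 1.66
```

View pics/w11.png

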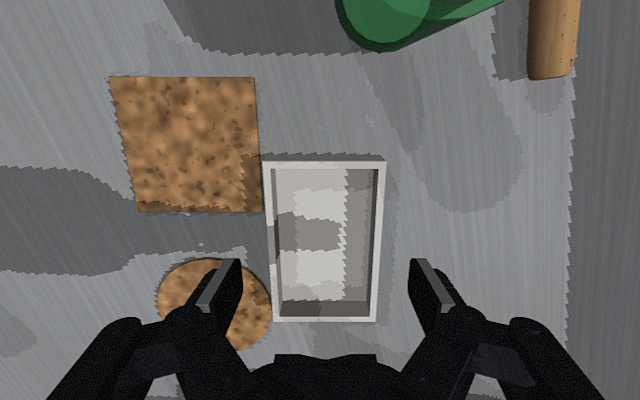

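```bash
python3 - <<'E'
from h import *
s=get_state();T=qR(s['orientation']);p=np.array(s['tcp_pos']);c=cam('wrist',s)
for t in([-.013,.0425,.011],[-.013,.0425,-.011],[-.013,-.0425,.011],[-.013,-.0425,-.011],[-.013,.0425,0]): print(t,np.round(proj(c,[p+T@np.array(t)])[0]))
print(np.round(proj(c,box(.6885,-.0242,-.235,0,.02,.066,.105)[4:])), proj(c,[[.6885,-.0242,.02]]))
fits(['dish_center'],cams=('wrist',),p0=P0)
E
```

```text
[-0.013, 0.0425, 0.011] [392. 262.]
[-0.013, 0.0425, -0.011] [395. 229.]
[-0.013, -0.0425, 0.011] [254. 262.]
[-0.013, -0.0425, -0.011] [251. 229.]
[-0.013, 0.0425, 0] [393. 246.]
[[273. 322.]
 [375. 322.]
 [385. 161.]
 [260. 161.]] [[323.41917315 249.70232868]]
dish_center [0.6884, -0.0243, -0.239] 0.977 [('wrist', [0.6884, -0.0243, -0.239])]
```

```bash
python3 - <<'E'
from h import *
s=get_state();T=qR(s['orientation']);p=np.array(s['tcp_pos'])
for n in('scene','side'):
    im=read_camera(n)[:,:,::-1].copy(); c=cam(n)
    big=cv2.resize(im,None,fx=6,fy=6,interpolation=cv2.INTER_CUBIC)
    for t,col in(([0,0,0],(0,0,255)),([-.013,.0425,0],(0,255,0)),([-.013,-.0425,0],(0,255,0)),([-.045,.0425,0],(255,0,0)),([-.045,-.0425,0],(255,0,0))):
        u=proj(c,[p+T@np.array(t)])[0]; cv2.circle(big,tuple(int(v) for v in (u*6+3)),5,col,-1)
    u=proj(c,[p])[0]*6; x,y=int(u[0])-300,int(u[1])-350
    cv2.imwrite(f'pics/{n}12.png',big[max(y,0):max(y,0)+550,max(x,0):max(x,0)+600])
E
```

```text
(no output)
```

View pics/side12.png

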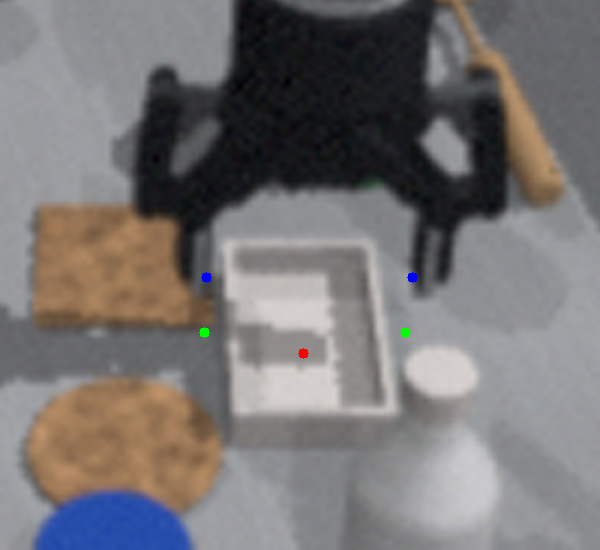

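View pics/scene12.png

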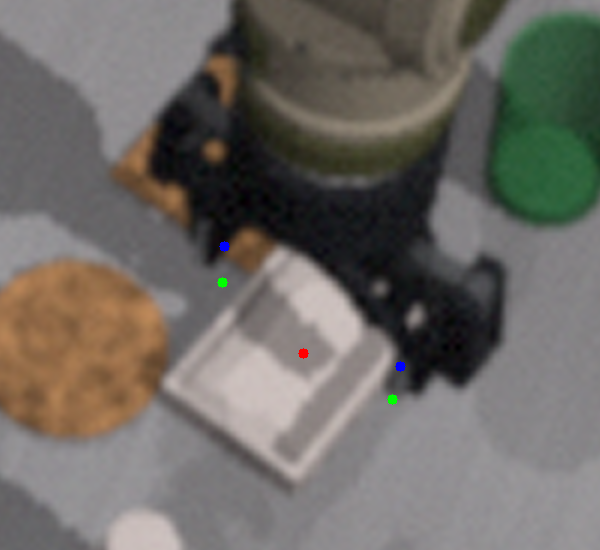

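>>> step_arm --targets '[[[0, 0, 0], [0, 0, 0], 7.5], [[0, 0, 0], [0, 0, 0], 7], [[0, 0, 0], [0, 0, 0], 6.5], [[0, 0, 0], [0, 0, 0], 6], [[0, 0, 0], [0, 0, 0], 5.8], [[0, 0, 0], [0, 0, 0], 5.8], [[0, 0, 0], [0, 0, 0], 5.8], [[0, 0, 0], [0, 0, 0], 5.8], [[0, 0, 0], [0, 0, 0], 5.8], [[0, 0, 0], [0, 0, 0], 5.8]]' --force 25

```text
clock: 25.85
tcp_pos: [0.6876, -0.0241, 0.0011]
orientation: [0.437, 0.556, 0.437, -0.556]
wrist_force: [-0.3, 0.2, -0.2]
finger_gap: 0.0578
```

```bash
python3 - <<'E'
from h import *
im=read_camera('wrist'); cv2.imwrite("pics/w13.png",im[:,:,::-1])
im=read_camera('side')[:,:,::-1]
cv2.imwrite("pics/s13.png",cv2.resize(im[150:290,300:440],None,fx=4,fy=4,interpolation=cv2.INTER_CUBIC))
st(); 
E
```

```text
t 25.95 tcp [ 0.6876 -0.0241  0.0011] down [ 0.  0. -1.] yaw -13.65 F [0.3 0.1 0.1] gap 0.058 q [-0.15  0.64  0.06  0.99  0.    1.66]
```

View pics/w13.png

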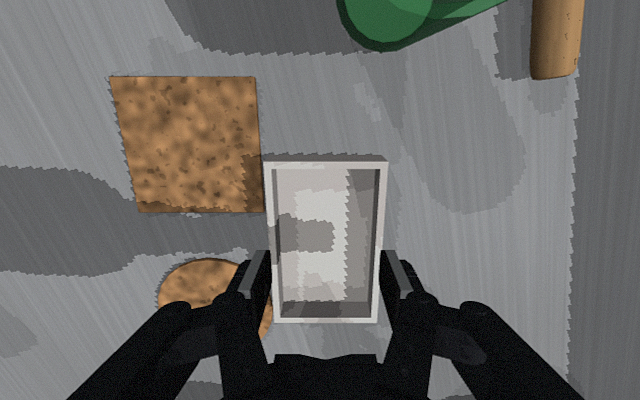

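View pics/s13.png

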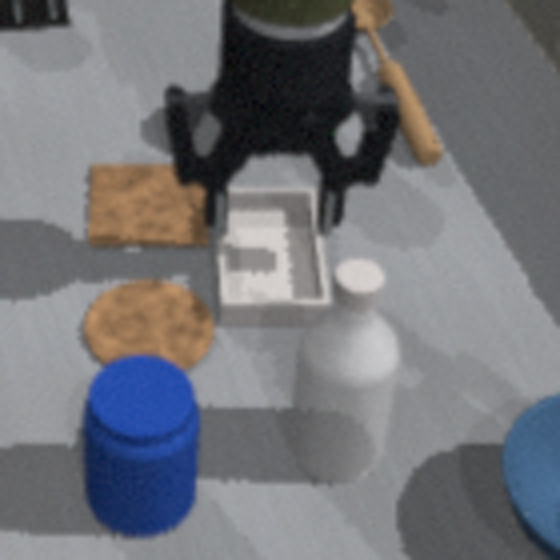

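>>> step_arm --targets '[[[0, 0, 0], [0, 0, 0], 8.5], [[0, 0, 0], [0, 0, 0], 8.5], [[0, 0, 0], [0, 0, 0], 8.5], [[0, 0, 0], [0, 0, 0], 8.5], [[0, 0, 0], [0.5, 0.05, 0], 8.5], [[0, 0, 0], [0.5, 0, 0], 8.5], [[0, 0, 0], [0.5, 0, 0], 8.5], [[0, 0, 0], [0.5, 0, 0], 8.5], [[0, 0, 0], [0, 0, 0], 8.5], [[0, 0, 0], [0, 0, 0], 8.5]]'

```text
clock: 26.95
tcp_pos: [0.6878, -0.0242, -0.0193]
orientation: [-0.437, -0.556, -0.437, 0.556]
wrist_force: [-0.4, -0.1, 0.0]
finger_gap: 0.0849
```

```bash
python3 - <<'E'
from h import *
im=read_camera('side')[:,:,::-1]
cv2.imwrite("pics/s14.png",cv2.resize(im[150:290,300:440],None,fx=4,fy=4,interpolation=cv2.INTER_CUBIC))
st(); 
E
```

```text
t 27.0 tcp [ 0.6881 -0.0242 -0.0189] down [ 0.  0. -1.] yaw -13.65 F [0.6 0.4 0.2] gap 0.085 q [-0.15  0.66  0.04  0.95  0.    1.66]
```

View pics/s14.png

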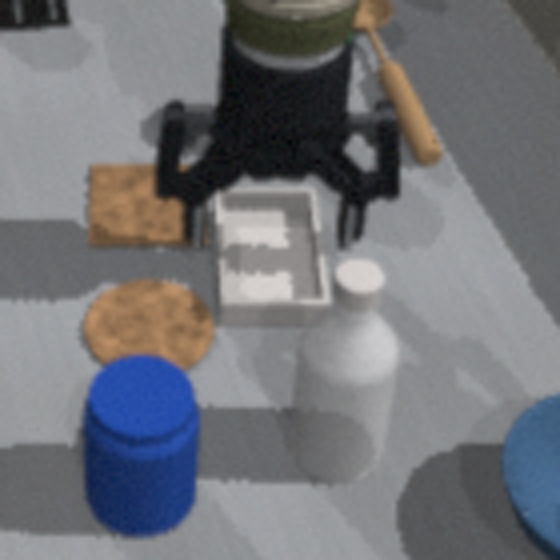

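>>> step_arm --targets '[[[0, 0, 0], [0.3, 0, 0], 8.5], [[0, 0, 0], [0.3, 0, 0], 8.5], [[0, 0, 0], [0.2, 0, 0], 8.5], [[0, 0, 0], [0.2, 0, 0], 8.5], [[0, 0, 0], [0, 0, 0], 8.5], [[0, 0, 0], [0, 0, 0], 8.0], [[0, 0, 0], [0, 0, 0], 7.5], [[0, 0, 0], [0, 0, 0], 7], [[0, 0, 0], [0, 0, 0], 6.8], [[0, 0, 0], [0, 0, 0], 6.8]]'

```text
clock: 28.0
tcp_pos: [0.6881, -0.0242, -0.0289]
orientation: [0.437, 0.556, 0.437, -0.556]
wrist_force: [-0.7, -0.6, 0.2]
finger_gap: 0.0679
```

```bash
python3 - <<'E'
from h import *
im=read_camera('side')[:,:,::-1]
cv2.imwrite("pics/s15.png",cv2.resize(im[150:290,300:440],None,fx=4,fy=4,interpolation=cv2.INTER_CUBIC))
im=read_camera('wrist')[:,:,::-1]
cv2.imwrite("pics/w15.png",im)
st(); 
E
```

```text
t 28.1 tcp [ 0.6881 -0.0242 -0.0289] down [ 0.  0. -1.] yaw -13.65 F [-0.5 -0.3  0. ] gap 0.0679 q [-0.15  0.67  0.03  0.93  0.    1.66]
```

View pics/w15.png

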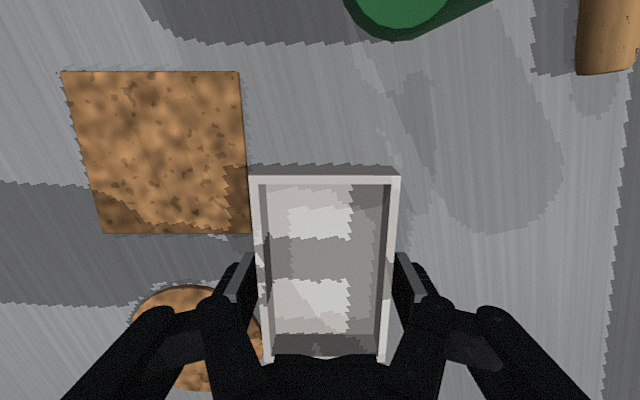

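View pics/s15.png

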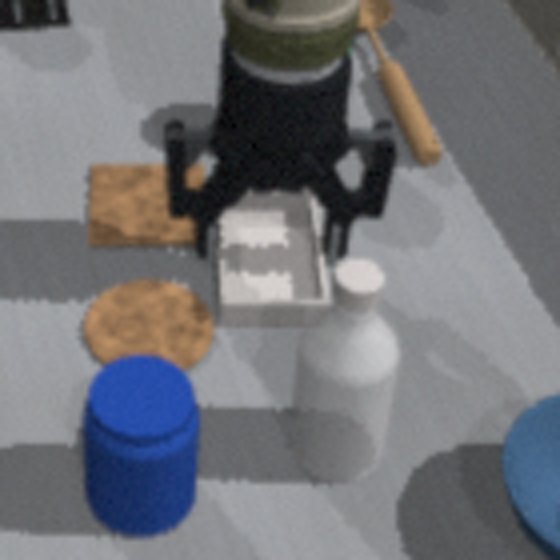

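>>> step_arm --targets '[[[0, 0, 0], [0, 0, 0], 6.4], [[0, 0, 0], [0, 0, 0], 6.2], [[0, 0, 0], [0, 0, 0], 6], [[0, 0, 0], [0, 0, 0], 6], [[0, 0, 0], [0, 0, 0], 6], [[0, 0, 0], [-0.5, 0, 0], 6], [[0, 0, 0], [-1, 0, 0], 6], [[0, 0, 0], [-1.5, 0, 0], 6], [[0, 0, 0], [-1, 0, 0], 6], [[0, 0, 0], [0, 0, 0], 6]]'

```text
clock: 29.1
tcp_pos: [0.6901, -0.0245, 0.0142]
orientation: [0.438, 0.557, 0.436, -0.555]
wrist_force: [-0.0, 0.2, -0.9]
finger_gap: 0.0654
```

```bash
python3 - <<'E'
from h import *
im=read_camera('side')[:,:,::-1]
cv2.imwrite("pics/s16.png",cv2.resize(im[150:290,300:440],None,fx=4,fy=4,interpolation=cv2.INTER_CUBIC))
im=read_camera('wrist')[:,:,::-1]
cv2.imwrite("pics/w16.png",im)
st(); 
E
```

```text
t 29.2 tcp [ 0.6886 -0.0243  0.0119] down [ 0.001 -0.    -1.   ] yaw -13.65 F [-0.2  0.6 -0.7] gap 0.0653 q [-0.15  0.63  0.08  1.01  0.    1.66]
```

View pics/s16.png

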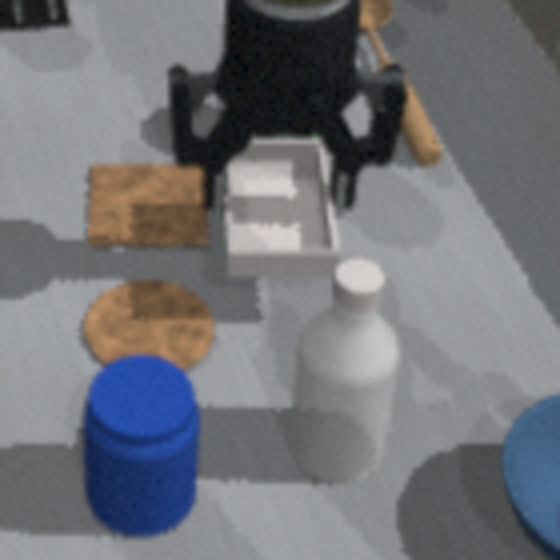

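>>> step_arm --targets '[[[0, 0, 0], [-2, 0, 0], 6], [[0, 0, 0], [-3, 0, 0], 6], [[0, 0, 0], [-3, 0, 0], 6], [[0, 0, 0], [-2.8, 0, 0], 6], [[-5, 0, 0], [0, 0, 0], 6], [[-5, 0, 0], [0, 0, 0], 6], [[-4, 0, 0], [0, 0, 0], 6], [[0, 0, 0], [0, 0, 0], 6], [[0, 0, 0], [0, 0, 0], 6], [[0, 0, 0], [0, 0, 0], 6]]'

```text
clock: 30.2
tcp_pos: [0.6878, -0.0242, 0.1186]
orientation: [0.501, 0.499, 0.501, -0.499]
wrist_force: [-0.0, -0.6, -1.2]
finger_gap: 0.0653
```

```bash
python3 - <<'E'
from h import *
st(); plan(.4747,-.3195,.12,np.radians(.3))
E
```

```text
t 30.2 tcp [ 0.6878 -0.0242  0.1186] down [-0.001  0.    -1.   ] yaw 0.28 F [-0.  -0.6 -1.2] gap 0.0653 q [-0.15  0.57  0.23  1.24  0.    1.41]
yaw now 0.3 turn about tool x -0.0 deg; then shift cm [ -0.13 -21.46  29.42] q6 1.41
yaw now 0.3 turn about tool x 180.0 deg; then shift cm [ -0.15  21.46 -29.42] q6 1.41
```

>>> step_arm --targets '[[[0, 0, 0], [0, -1, 1.4], 6], [[0, 0, 0], [0, -2, 2.7], 6], [[0, 0, 0], [0, -2.2, 3], 6], [[0, 0, 0], [0, -2.2, 3], 6], [[0, 0, 0], [0, -2.2, 3], 6], [[0, 0, 0], [0, -2.2, 3], 6], [[0, 0, 0], [0, -2.2, 3], 6], [[0, 0, 0], [0, -2.2, 3], 6], [[0, 0, 0], [0, -2.2, 3], 6], [[0, 0, 0], [0, -1.5, 2.1], 6]]'

```text
clock: 31.2
tcp_pos: [0.4892, -0.2992, 0.1191]
orientation: [0.501, 0.499, 0.501, -0.499]
wrist_force: [-0.2, -0.3, -0.9]
finger_gap: 0.0655
```

>>> step_arm --targets '[[[0, 0, 0], [0, -1, 1.5], 6], [[0, 0, 0], [0, -0.5, 0.7], 6], [[0, 0, 0], [1, 0, 0], 6], [[0, 0, 0], [2, 0, 0], 6], [[0, 0, 0], [2, 0, 0], 6], [[0, 0, 0], [1, 0, 0], 6], [[0, 0, 0], [0, 0, 0], 6], [[0, 0, 0], [0, 0, 0], 6], [[0, 0, 0], [0, 0, 0], 6], [[0, 0, 0], [0, 0, 0], 6]]'

```text
clock: 32.2
tcp_pos: [0.4766, -0.32, 0.0601]
orientation: [0.502, 0.499, 0.501, -0.498]
wrist_force: [-0.4, 0.6, 0.6]
finger_gap: 0.0652
```

```bash
python3 - <<'E'
from h import *
im=read_camera('side')[:,:,::-1]; cv2.imwrite("pics/s17.png",im)
im=read_camera('wrist')[:,:,::-1]; cv2.imwrite("pics/w17.png",im)
st();plan(.4747,-.3195,-.0249,np.radians(.3))
w=cam('wrist'); d=silhouettes('wrist','soap_stand')[0]; print(d['p'],d['extent'])
E
```

```text
t 32.3 tcp [ 0.4763 -0.3199  0.0598] down [ 0.001 -0.001 -1.   ] yaw 0.34 F [ 0.6 -0.6 -1.4] gap 0.0654 q [-0.73  0.39 -0.2   0.98  0.    0.83]
yaw now 0.3 turn about tool x 0.0 deg; then shift cm [ 8.47 -0.17 -0.05] q6 0.83
yaw now 0.3 turn about tool x -180.0 deg; then shift cm [8.47 0.15 0.03] q6 0.83
0.96 [263.7, 122.5, 118.2, 42.9]
```

View pics/w17.png

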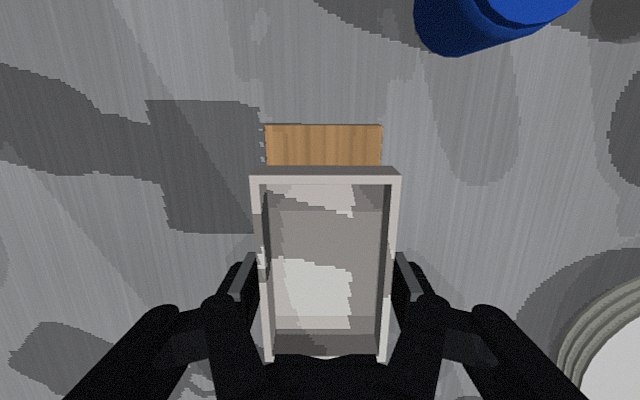

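View pics/s17.png

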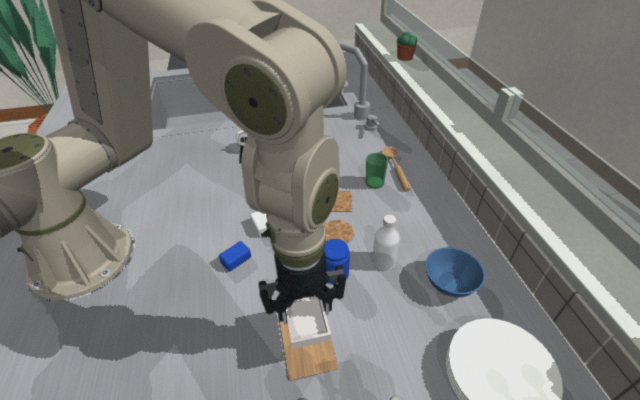

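```bash
python3 - <<'E'
from h import *
w=cam('wrist'); q=unproj(w,[[264.5,125],[382,125]],.004); print(q, q.mean(0))
s=get_state(); zt=s['tcp_pos'][2]+.029+.02
q=unproj(w,[[249,176],[401,176]],zt); print(q,q.mean(0))
E
```

```text
[[ 0.43147552 -0.25513146  0.004     ]
 [ 0.51979534 -0.25468209  0.004     ]] [ 0.47563543 -0.25490677  0.004     ]
[[ 0.44429957 -0.26780171  0.10867129]
 [ 0.50943097 -0.26748409  0.10867129]] [ 0.47686527 -0.2676429   0.10867129]
```

>>> step_arm --targets '[[[0, 0, 0], [2, -0.15, 0], 6], [[0, 0, 0], [2, 0, 0], 6], [[0, 0, 0], [2, 0, 0], 6], [[0, 0, 0], [1.5, 0, 0], 6], [[0, 0, 0], [0.5, 0, 0], 6], [[0, 0, 0], [0.2, 0, 0], 6], [[0, 0, 0], [0.1, 0, 0], 6], [[0, 0, 0], [0.1, 0, 0], 6], [[0, 0, 0], [0, 0, 0], 6], [[0, 0, 0], [0, 0, 0], 6]]'

```text
clock: 33.35
tcp_pos: [0.4747, -0.3198, -0.0244]
orientation: [0.502, 0.499, 0.501, -0.498]
wrist_force: [-0.4, -0.1, -0.4]
finger_gap: 0.0654
```

```bash
python3 - <<'E'
from h import *
st();plan(.4752,-.3198,-.0249,np.radians(.3))
im=read_camera('wrist')[:,:,::-1]; cv2.imwrite("pics/w18.png",im)
E
```

```text
t 33.35 tcp [ 0.4747 -0.3198 -0.0244] down [ 0.001 -0.001 -1.   ] yaw 0.35 F [-0.4 -0.1 -0.4] gap 0.0654 q [-0.73  0.47 -0.31  0.79  0.    0.83]
yaw now 0.4 turn about tool x 0.1 deg; then shift cm [0.05 0.05 0.  ] q6 0.83
yaw now 0.4 turn about tool x -179.9 deg; then shift cm [ 0.05 -0.05 -0.  ] q6 0.83
```

View pics/w18.png

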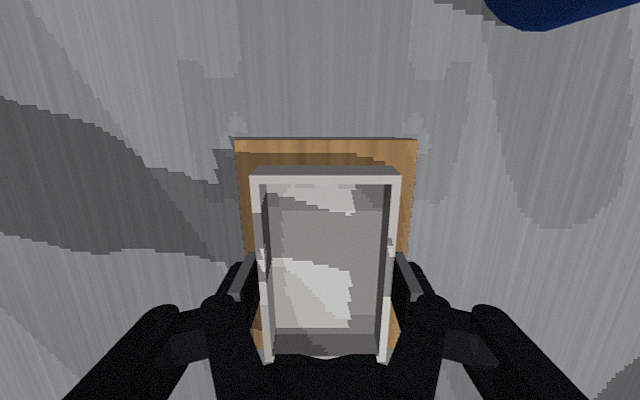

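>>> step_arm --targets '[[[0, 0, 0], [0.05, 0, 0], 6], [[0, 0, 0], [0.05, 0, 0], 6], [[0, 0, 0], [0, 0, 0], 6], [[0, 0, 0], [0, 0, 0], 6.6], [[0, 0, 0], [0, 0, 0], 7], [[0, 0, 0], [0, 0, 0], 7.5], [[0, 0, 0], [0, 0, 0], 8], [[0, 0, 0], [0, 0, 0], 8], [[0, 0, 0], [-0.5, 0, 0], 8], [[0, 0, 0], [-1, 0, 0], 8]]'

```text
clock: 34.4
tcp_pos: [0.4737, -0.319, -0.0112]
orientation: [0.501, 0.498, 0.502, -0.499]
wrist_force: [0.9, 1.0, 0.2]
finger_gap: 0.0801
```

>>> step_arm --targets '[[[0, 0, 0], [-2, 0, 0], 8], [[0, 0, 0], [-3, 0, 0], 8], [[0, 0, 0], [-3, 0, 0], 8], [[0, 0, 0], [-3, 0, 0], 8], [[0, 0, 0], [-2, 0, 0], 8], [[0, 0, 0], [0, 0, 0], 8], [[0, 0, 0], [0, 0, 0], 8], [[0, 0, 0], [0, 0, 0], 8], [[0, 0, 0], [0, 0, 0], 8], [[0, 0, 0], [0, 0, 0], 8]]'

```text
clock: 35.4
tcp_pos: [0.4737, -0.319, 0.1179]
orientation: [0.501, 0.498, 0.502, -0.499]
wrist_force: [-0.9, 0.6, 0.2]
finger_gap: 0.0799
```

```bash
python3 - <<'E'
from h import *
st()
im=read_camera('wrist')[:,:,::-1]; cv2.imwrite("pics/w19.png",im)
p=dict(P0); p['dish_center']=[.475,-.32,0]
fits(['dish_center','soap_stand'],cams=('wrist',),z={'dish_center':.004},p0=p)
plan(.4228,.0015,.12,np.radians(14.8))
E
```

```text
t 35.4 tcp [ 0.4737 -0.319   0.1179] down [-0.002  0.001 -1.   ] yaw 0.35 F [-0.9  0.6  0.2] gap 0.0799 q [-0.73  0.34 -0.12  1.11  0.    0.83]
dish_center [0.4755, -0.3195, 0.0128] 0.978 [('wrist', [0.4755, -0.3195, 0.0128])]
soap_stand [0.4754, -0.3206, 0.0026] 0.306 [('wrist', [0.4754, -0.3206, 0.0026])]
yaw now 0.3 turn about tool x -14.5 deg; then shift cm [ -0.12   3.23 -32.34] q6 0.83
yaw now 0.3 turn about tool x 165.5 deg; then shift cm [-0.15 -3.23 32.33] q6 0.83
```

View pics/w19.png

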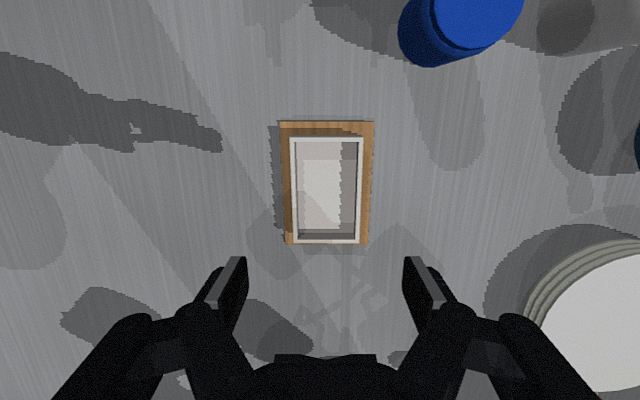

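>>> step_arm --targets '[[[-7.5, 0, 0], [0, 0, 0], 8], [[-7.5, 0, 0], [0, 0, 0], 8], [[0, 0, 0], [0, 0.2, -2], 8], [[0, 0, 0], [0, 0.3, -3], 8], [[0, 0, 0], [0, 0.4, -4], 8], [[0, 0, 0], [0, 0.4, -4], 8], [[0, 0, 0], [0, 0.4, -4], 8], [[0, 0, 0], [0, 0.4, -4], 8], [[0, 0, 0], [0, 0.4, -4], 8], [[0, 0, 0], [0, 0.3, -3], 8]]'

```text
clock: 36.6
tcp_pos: [0.4263, -0.0401, 0.1191]
orientation: [0.562, 0.429, 0.563, -0.428]
wrist_force: [1.3, 0.4, -0.7]
finger_gap: 0.0802
```

>>> step_arm --targets '[[[0, 0, 0], [0, 0.3, -2.5], 8], [[0, 0, 0], [1, 0.1, -1.5], 8], [[0, 0, 0], [2, 0, 0], 8], [[0, 0, 0], [2, 0, 0], 8], [[0, 0, 0], [1, 0, 0], 7], [[0, 0, 0], [0, 0, 0], 7], [[0, 0, 0], [0, 0, 0], 7], [[0, 0, 0], [0, 0, 0], 7], [[0, 0, 0], [0, 0, 0], 7], [[0, 0, 0], [0, 0, 0], 7]]'

```text
clock: 37.6
tcp_pos: [0.421, -0.0026, 0.0596]
orientation: [0.563, 0.429, 0.562, -0.429]
wrist_force: [-0.1, 0.5, 0.6]
finger_gap: 0.0701
```

```bash
python3 - <<'E'
from h import *
st()
im=read_camera('wrist')[:,:,::-1]; cv2.imwrite("pics/w20.png",im)
fits(['soap_center'],cams=('wrist',),p0=P0)
plan(.4228,.0015,.0,np.radians(14.8))
E
```

```text
t 37.6 tcp [ 0.421  -0.0026  0.0596] down [ 0.001 -0.    -1.   ] yaw 15.34 F [-0.1  0.5  0.6] gap 0.0701 q [-0.2   0.12 -0.57  0.88  0.    1.11]
soap_center [0.4226, -0.0012, 0.2693] 0.872 [('wrist', [0.4226, -0.0012, 0.2693])]
yaw now 15.3 turn about tool x 0.5 deg; then shift cm [ 5.93  0.3  -0.34] q6 1.11
yaw now 15.3 turn about tool x -179.5 deg; then shift cm [ 5.93 -0.31  0.33] q6 1.11
```

View pics/w20.png

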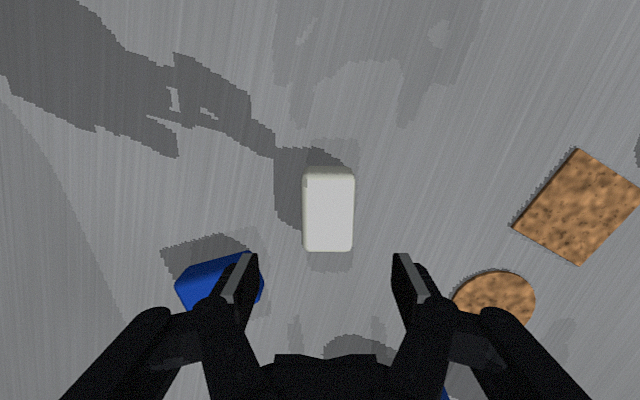

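```bash
python3 - <<'E'
from h import *
w=cam('wrist')
im=cv2.imread('pics/w20.png'); m=(im.min(2)>165)&(np.abs(im[:,:,0].astype(int)-im[:,:,2])<40)
n,l,s,c=cv2.connectedComponentsWithStats(m.astype(np.uint8)); i=l[212,329]; print(s[i])
cnt=cv2.findContours((l==i).astype(np.uint8),0,1)[0][0][:,0]
q=unproj(w,cnt,.031)[:,:2]*1000
print(cv2.minAreaRect(q.astype(np.float32)))
plan(.4228,0,.0)
E
```

```text
[ 306  176   49   76 3475]
((423.9115295410156, 1.3145332336425781), (34.29344177246094, 59.35020065307617), 14.09610652923584)
yaw now 15.3 turn about tool x -0.0 deg; then shift cm [ 5.93  0.27 -0.19] q6 1.11
```

>>> step_arm --targets '[[[0, 0, 0], [1.5, 0.3, -0.27], 7], [[0, 0, 0], [2, 0, 0], 7], [[0, 0, 0], [2, 0, 0], 7], [[0, 0, 0], [1, 0, 0], 7], [[0, 0, 0], [0.7, 0, 0], 7], [[0, 0, 0], [0, 0, 0], 7], [[0, 0, 0], [0, 0, 0], 6], [[0, 0, 0], [0, 0, 0], 5], [[0, 0, 0], [0, 0, 0], 4.4], [[0, 0, 0], [0, 0, 0], 4.4]]'

```text
clock: 38.75
tcp_pos: [0.4231, 0.0009, -0.0125]
orientation: [0.563, 0.429, 0.562, -0.429]
wrist_force: [0.3, -0.3, -0.3]
finger_gap: 0.0441
```

```bash
python3 - <<'E'
from h import *
st()
im=read_camera('wrist')[:,:,::-1]; cv2.imwrite("pics/w21.png",im)
im=read_camera('side')[:,:,::-1]; cv2.imwrite("pics/s21.png",cv2.resize(im[160:290,190:340],None,fx=4,fy=4,interpolation=cv2.INTER_CUBIC))
E
```

```text
t 38.75 tcp [ 0.4231  0.0009 -0.0125] down [ 0.001 -0.    -1.   ] yaw 15.34 F [ 0.3 -0.3 -0.3] gap 0.0441 q [-0.19  0.22 -0.67  0.68  0.    1.11]
```

View pics/w21.png

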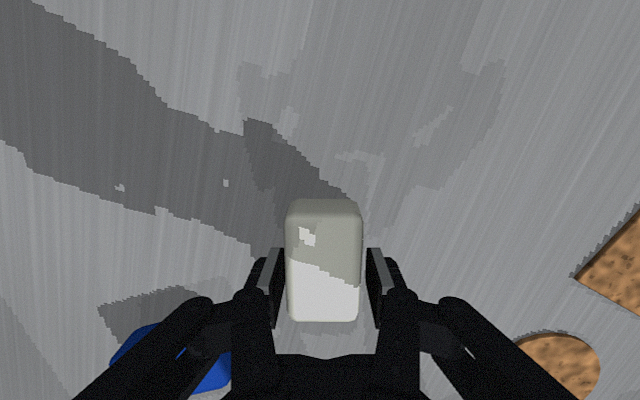

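View pics/s21.png

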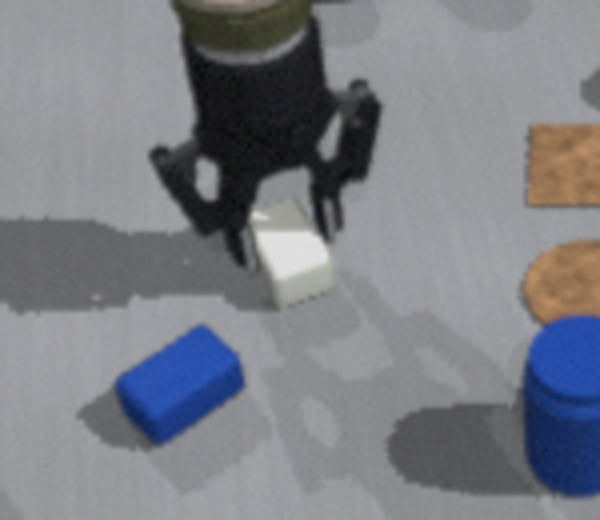

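>>> step_arm --targets '[[[0, 0, 0], [0, 0, 0], 4], [[0, 0, 0], [0, 0, 0], 3.6], [[0, 0, 0], [0, 0, 0], 3.5], [[0, 0, 0], [0, 0, 0], 3.5], [[0, 0, 0], [0, 0, 0], 3.5], [[0, 0, 0], [-0.5, 0, 0], 3.5], [[0, 0, 0], [-1, 0, 0], 3.5], [[0, 0, 0], [-2, 0, 0], 3.5], [[0, 0, 0], [-3, 0, 0], 3.5], [[0, 0, 0], [-3, 0, 0], 3.5]]' --force 30

```text
clock: 39.85
tcp_pos: [0.4221, 0.0011, 0.0833]
orientation: [0.562, 0.429, 0.563, -0.429]
wrist_force: [1.9, -0.3, -0.8]
finger_gap: 0.0395
```

>>> step_arm --targets '[[[0, 0, 0], [-1, 0, 0], 3.5], [[7.5, 0, 0], [0, 0, 0], 3.5], [[7.5, 0, 0], [0, 0, 0], 3.5], [[0, 0, 0], [0, 0, 0], 3.5], [[0, 0, 0], [0, 0, 0], 3.5], [[0, 0, 0], [0, 0, 0], 3.5], [[0, 0, 0], [0, 0, 0], 3.5], [[0, 0, 0], [0, 0, 0], 3.5], [[0, 0, 0], [0, 0, 0], 3.5], [[0, 0, 0], [0, 0, 0], 3.5]]'

```text
clock: 40.85
tcp_pos: [0.4227, 0.0009, 0.0921]
orientation: [0.502, 0.498, 0.502, -0.498]
wrist_force: [-0.1, -0.2, -1.3]
finger_gap: 0.0392
```

```bash
python3 - <<'E'
from h import *
st()
im=read_camera('wrist')[:,:,::-1]; cv2.imwrite("pics/w22.png",im)
plan(.4755,-.3195,.09)
s=get_state();z=s['tcp_pos'][2]+.0125
fits(['soap_center'],cams=('wrist',),z={'soap_center':z},p0={'soap_center':[*s['tcp_pos'][:2],0]})
E
```

```text
t 40.85 tcp [0.4227 0.0009 0.0921] down [-0.  0. -1.] yaw 0.36 F [-0.1 -0.2 -1.3] gap 0.0392 q [-0.19  0.09 -0.52  0.96  0.    1.38]
yaw now 0.4 turn about tool x -0.0 deg; then shift cm [ 0.2   5.08 32.08] q6 1.38
soap_center [0.4232, -0.0016, 0.0071] 0.857 [('wrist', [0.4232, -0.0016, 0.0071])]
```

View pics/w22.png

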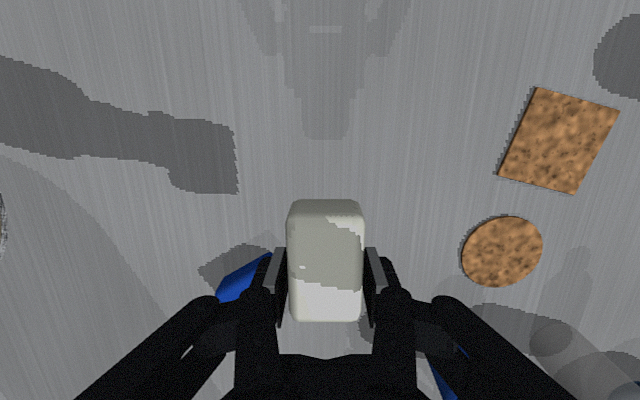

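>>> step_arm --targets '[[[0, 0, 0], [0, 0.3, 2], 3.5], [[0, 0, 0], [0, 0.5, 3], 3.5], [[0, 0, 0], [0, 0.6, 4], 3.5], [[0, 0, 0], [0, 0.6, 4], 3.5], [[0, 0, 0], [0, 0.6, 4], 3.5], [[0, 0, 0], [0, 0.6, 4], 3.5], [[0, 0, 0], [0, 0.6, 4], 3.5], [[0, 0, 0], [0, 0.6, 3.5], 3.5], [[0, 0, 0], [0, 0.4, 2.3], 3.5], [[0, 0, 0], [0, 0.3, 1.3], 3.5]]'

```text
clock: 42.0
tcp_pos: [0.4758, -0.322, 0.0918]
orientation: [0.501, 0.499, 0.501, -0.499]
wrist_force: [0.2, 0.5, -0.9]
finger_gap: 0.0394
```

>>> step_arm --targets '[[[0, 0, 0], [0, 0, 0], 3.5], [[0, 0, 0], [1, 0, 0], 3.5], [[0, 0, 0], [2, 0, 0], 3.5], [[0, 0, 0], [2, 0, 0], 3.5], [[0, 0, 0], [1, 0, 0], 3.5], [[0, 0, 0], [0, 0, 0], 3.5], [[0, 0, 0], [0, 0, 0], 3.5], [[0, 0, 0], [0, 0, 0], 3.5], [[0, 0, 0], [0, 0, 0], 3.5], [[0, 0, 0], [0, 0, 0], 3.5]]'

```text
clock: 43.0
tcp_pos: [0.476, -0.3201, 0.0328]
orientation: [0.502, 0.499, 0.501, -0.498]
wrist_force: [-0.0, -0.1, -1.2]
finger_gap: 0.0392
```

```bash
python3 - <<'E'
from h import *
st()
im=read_camera('wrist')[:,:,::-1]; cv2.imwrite("pics/w23.png",im)
plan(.4755,-.3195,-.0045)
E
```

```text
t 43.0 tcp [ 0.476  -0.3201  0.0328] down [ 0.001 -0.001 -1.   ] yaw 0.34 F [-0.  -0.1 -1.2] gap 0.0392 q [-0.73  0.41 -0.24  0.92  0.    0.83]
yaw now 0.3 turn about tool x -0.0 deg; then shift cm [ 3.72 -0.05 -0.06] q6 0.83
```

View pics/w23.png

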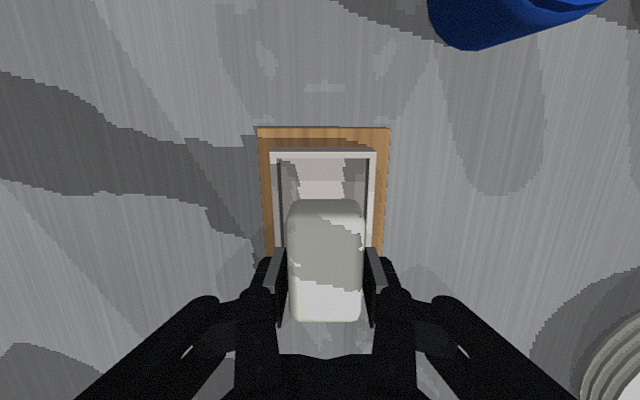

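```bash
python3 - <<'E'
from h import *
w=cam('wrist')
for v in(199,201): 
  for z in (.045,.05): print(v,z,unproj(w,[325,v],z)[0])
for v in(320,323): print(unproj(w,[325,v],.076)[0])
E
```

```text
199 0.045 [ 0.47684289 -0.29077466  0.045     ]
199 0.05 [ 0.47682654 -0.2890742   0.05      ]
201 0.045 [ 0.47684937 -0.29198603  0.045     ]
201 0.05 [ 0.47683281 -0.29024745  0.05      ]
[ 0.47710837 -0.34882683  0.076     ]
[ 0.47711902 -0.35081735  0.076     ]
```

>>> step_arm --targets '[[[0, 0, 0], [1.5, -0.08, 0], 3.5], [[0, 0, 0], [1, 0, 0], 3.5], [[0, 0, 0], [0.6, 0, 0], 3.5], [[0, 0, 0], [0.3, 0, 0], 3.5], [[0, 0, 0], [0.1, 0, 0], 3.5], [[0, 0, 0], [0.1, 0, 0], 3.5], [[0, 0, 0], [0.05, 0, 0], 3.5], [[0, 0, 0], [0, 0, 0], 3.5], [[0, 0, 0], [0, 0, 0], 3.5], [[0, 0, 0], [0, 0, 0], 3.5]]'

```text
clock: 44.05
tcp_pos: [0.4749, -0.3199, -0.0042]
orientation: [0.502, 0.499, 0.501, -0.498]
wrist_force: [-0.2, 0.9, -1.6]
finger_gap: 0.0392
```

```bash
python3 - <<'E'
from h import *
for i in range(3):
    st(); read_camera('side')
E
```

```text
t 44.05 tcp [ 0.4749 -0.3199 -0.0042] down [ 0. -0. -1.] yaw 0.35 F [-0.2  0.9 -1.6] gap 0.0392 q [-0.73  0.45 -0.29  0.83  0.    0.83]
t 44.1 tcp [ 0.4749 -0.3198 -0.0043] down [ 0. -0. -1.] yaw 0.35 F [ 0.4 -0.4 -1.4] gap 0.0394 q [-0.73  0.45 -0.29  0.83  0.    0.83]
t 44.15 tcp [ 0.4749 -0.3198 -0.0043] down [ 0. -0. -1.] yaw 0.35 F [-0.5 -0.7 -0.4] gap 0.0396 q [-0.73  0.45 -0.29  0.83  0.    0.83]
```

>>> step_arm --targets '[[[0, 0, 0], [0.05, 0, 0], 3.5], [[0, 0, 0], [0.05, 0, 0], 3.5], [[0, 0, 0], [0, 0, 0], 3.5], [[0, 0, 0], [0, 0, 0], 4], [[0, 0, 0], [0, 0, 0], 4.4], [[0, 0, 0], [0, 0, 0], 5], [[0, 0, 0], [0, 0, 0], 5.6], [[0, 0, 0], [0, 0, 0], 5.6], [[0, 0, 0], [-0.5, 0, 0], 5.6], [[0, 0, 0], [-1, 0, 0], 5.6]]'

```text
clock: 45.2
tcp_pos: [0.4742, -0.3192, 0.0093]
orientation: [0.501, 0.499, 0.502, -0.498]
wrist_force: [0.4, -0.2, 0.5]
finger_gap: 0.056
```

>>> step_arm --targets '[[[0, 0, 0], [-2, 0, 0], 6], [[0, 0, 0], [-3, 0, 0], 7], [[0, 0, 0], [-3, 0, 0], 8.5], [[0, 0, 0], [-3, 0, 0], 8.5], [[0, 0, 0], [-2, 0, 0], 8.5], [[0, 0, 0], [0, 0, 0], 8.5], [[0, 0, 0], [0, 0, 0], 8.5], [[0, 0, 0], [0, 0, 0], 8.5], [[0, 0, 0], [0, 0, 0], 8.5], [[0, 0, 0], [0, 0, 0], 8.5]]'

```text
clock: 46.2
tcp_pos: [0.4742, -0.3193, 0.1384]
orientation: [0.501, 0.498, 0.502, -0.499]
wrist_force: [0.9, -0.1, 0.4]
finger_gap: 0.085
```

```bash
python3 - <<'E'
from h import *
st()
im=read_camera('wrist')[:,:,::-1]; cv2.imwrite("pics/w24.png",im)
p=dict(P0); p['dish_center']=[.475,-.32,0];p['soap_center']=[.475,-.32,0]
fits(['dish_center','soap_center'],cams=('wrist','side'),z={'dish_center':.004,'soap_center':.008},p0=p)
plan(.5645,.337,.14,np.radians(75.7))
E
```

```text
t 46.2 tcp [ 0.4742 -0.3193  0.1384] down [-0.002  0.002 -1.   ] yaw 0.34 F [ 0.9 -0.1  0.4] gap 0.085 q [-0.73  0.33 -0.08  1.16  0.    0.83]
dish_center [0.4751, -0.3194, -0.0035] 0.553 [('wrist', [0.4751, -0.3197, 0.0116]), ('side', [0.475, -0.3188, -0.0083])]
soap_center [0.4749, -0.3204, -0.0187] 0.886 [('wrist', [0.4756, -0.3201, 0.0022]), ('side', [0.4743, -0.3177, -0.017])]
yaw now 0.3 turn about tool x -75.4 deg; then shift cm [-6.000e-02  6.586e+01 -7.530e+00] q6 0.83
yaw now 0.3 turn about tool x 104.6 deg; then shift cm [-5.000e-02 -6.586e+01  7.530e+00] q6 0.83
```

View pics/w24.png

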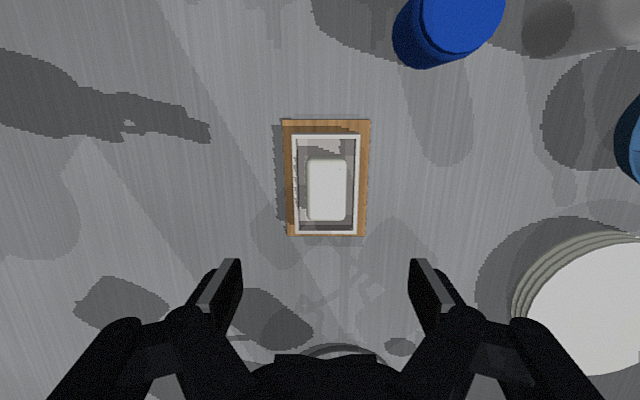

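>>> step_arm --targets '[[[-8.4, 0, 0], [0, 0, 0], 8.5], [[-8.4, 0, 0], [0, 0, 0], 8.5], [[-8.4, 0, 0], [0, 0, 0], 8.5], [[-8.4, 0, 0], [0, 0, 0], 8.5], [[-8.4, 0, 0], [0, 0, 0], 8.5], [[-8.4, 0, 0], [0, 0, 0], 8.5], [[-8.4, 0, 0], [0, 0, 0], 8.5], [[-8.4, 0, 0], [0, 0, 0], 8.5], [[-8.2, 0, 0], [0, 0, 0], 8.5], [[0, 0, 0], [0, 2, -0.2], 8.5]]'

```text
clock: 47.55
tcp_pos: [0.4779, -0.3016, 0.1395]
orientation: [0.702, 0.087, 0.701, -0.088]
wrist_force: [-0.1, 0.7, -0.4]
finger_gap: 0.085
```

>>> step_arm --targets '[[[0, 0, 0], [0, 4, -0.4], 8.5], [[0, 0, 0], [0, 4, -0.4], 8.5], [[0, 0, 0], [0, 4, -0.4], 8.5], [[0, 0, 0], [0, 4, -0.4], 8.5], [[0, 0, 0], [0, 4, -0.4], 8.5], [[0, 0, 0], [0, 4, -0.5], 8.5], [[0, 0, 0], [0, 4, -0.5], 8.5], [[0, 0, 0], [0, 4, -0.5], 8.5], [[0, 0, 0], [0, 4, -0.5], 8.5], [[0, 0, 0], [0, 4, -0.5], 8.5]]'

```text
clock: 48.55
tcp_pos: [0.5328, 0.1006, 0.1399]
orientation: [0.702, 0.088, 0.701, -0.088]
wrist_force: [0.1, -1.1, 0.8]
finger_gap: 0.0853
```

>>> step_arm --targets '[[[0, 0, 0], [0, 4, -0.5], 8.5], [[0, 0, 0], [0, 4, -0.5], 8.5], [[0, 0, 0], [0, 4, -0.5], 8.5], [[0, 0, 0], [0, 4, -0.5], 8.5], [[0, 0, 0], [0, 3, -0.4], 8.5], [[0, 0, 0], [0, 0, 0], 8.5], [[0, 0, 0], [0, 0, 0], 8.5], [[0, 0, 0], [0, 0, 0], 8.5], [[0, 0, 0], [0, 0, 0], 8.5], [[0, 0, 0], [0, 0, 0], 8.5]]'

```text
clock: 49.55
tcp_pos: [0.5563, 0.2878, 0.1399]
orientation: [0.702, 0.088, 0.702, -0.088]
wrist_force: [-0.4, -0.2, 0.2]
finger_gap: 0.0847
```

```bash
python3 - <<'E'
from h import *
st()
im=read_camera('wrist')[:,:,::-1]; cv2.imwrite("pics/w25.png",im)
fits(['jar_center','mug_center'],cams=('wrist',),z={'jar_center':.003,'mug_center':.003},p0=P0)
plan(.5645,.3365,.0,np.radians(75.7))
E
```

```text
t 49.55 tcp [0.5563 0.2878 0.1399] down [ 0.  0. -1.] yaw 75.66 F [-0.4 -0.2  0.2] gap 0.0847 q [0.35 0.44 0.07 1.21 0.   0.6 ]
jar_center [0.5631, 0.3348] 0.963 [('wrist', [0.5631, 0.3348])]
mug_center [0.4497, 0.3454] 0.981 [('wrist', [0.4497, 0.3454])]
yaw now 75.7 turn about tool x 0.0 deg; then shift cm [13.98  4.86 -0.4 ] q6 0.6
yaw now 75.7 turn about tool x -180.0 deg; then shift cm [13.98 -4.86  0.39] q6 0.6
```

View pics/w25.png

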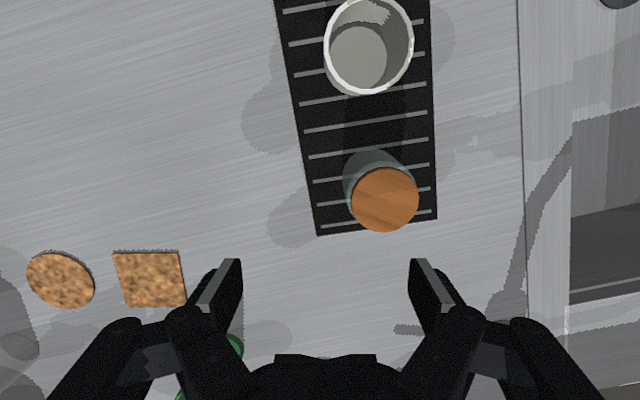

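>>> step_arm --targets '[[[0, 0, 0], [0, 2.4, -0.2], 8.5], [[0, 0, 0], [0, 2.4, -0.2], 8.5], [[0, 0, 0], [1.5, 0, 0], 8.5], [[0, 0, 0], [2, 0, 0], 8.5], [[0, 0, 0], [1.5, 0, 0], 8.5], [[0, 0, 0], [0, 0, 0], 8.5], [[0, 0, 0], [0, 0, 0], 8.5], [[0, 0, 0], [0, 0, 0], 8.5], [[0, 0, 0], [0, 0, 0], 8.5], [[0, 0, 0], [0, 0, 0], 8.5]]'

```text
clock: 50.75
tcp_pos: [0.5647, 0.3366, 0.0906]
orientation: [0.702, 0.088, 0.701, -0.087]
wrist_force: [-0.6, 0.4, -0.3]
finger_gap: 0.0849
```

```bash
python3 - <<'E'
from h import *
st()
im=read_camera('wrist')[:,:,::-1]; cv2.imwrite("pics/w26.png",im)
fits(['jar_center'],cams=('wrist',),z={'jar_center':.003,'mug_center':.003},p0=P0)
plan(.564,.336,.0,np.radians(75.7))
E
```

```text
t 50.75 tcp [0.5647 0.3366 0.0906] down [ 0.001  0.001 -1.   ] yaw 75.74 F [-0.6  0.4 -0.3] gap 0.0849 q [0.42 0.52 0.08 1.13 0.   0.66]
jar_center [0.563, 0.3351] 0.936 [('wrist', [0.563, 0.3351])]
yaw now 75.7 turn about tool x 0.0 deg; then shift cm [ 9.   -0.06 -0.02] q6 0.66
yaw now 75.7 turn about tool x -180.0 deg; then shift cm [9.   0.05 0.01] q6 0.66
```

View pics/w26.png

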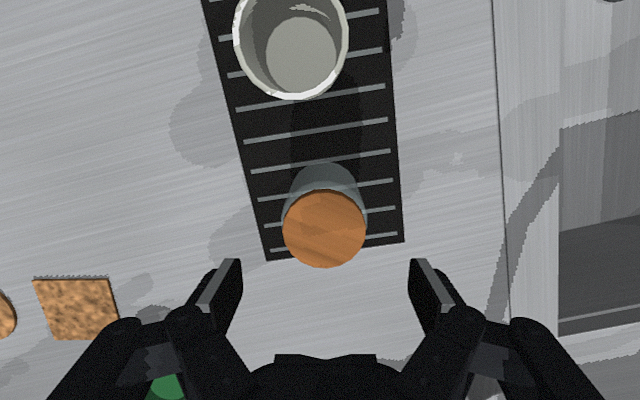

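>>> step_arm --targets '[[[0, 0, 0], [1.5, -0.08, -0.05], 8.5], [[0, 0, 0], [2, 0, 0], 8.5], [[0, 0, 0], [2, 0, 0], 8.5], [[0, 0, 0], [2, 0, 0], 8.5], [[0, 0, 0], [1.5, 0, 0], 8.5], [[0, 0, 0], [0, 0, 0], 8.5], [[0, 0, 0], [0, 0, 0], 7], [[0, 0, 0], [0, 0, 0], 6.3], [[0, 0, 0], [0, 0, 0], 5.5], [[0, 0, 0], [0, 0, 0], 5.5]]' --force 40

```text
clock: 51.9
tcp_pos: [0.5645, 0.3362, 0.0013]
orientation: [0.702, 0.088, 0.701, -0.087]
wrist_force: [0.1, -0.3, 5.9]
finger_gap: 0.061
```

>>> step_arm --targets '[[[0, 0, 0], [0, 0, 0], 5.5], [[0, 0, 0], [0, 0, 0], 5.5], [[0, 0, 0], [0, 0, 0], 5.5], [[0, 0, 0], [-1, 0, 0], 5.5], [[0, 0, 0], [-2, 0, 0], 5.5], [[0, 0, 0], [-3, 0, 0], 5.5], [[0, 0, 0], [-3, 0, 0], 5.5], [[0, 0, 0], [-3, 0, 0], 5.5], [[0, 0, 0], [-2, 0, 0], 5.5], [[0, 0, 0], [0, 0, 0], 5.5]]'

```text
clock: 52.9
tcp_pos: [0.5652, 0.3367, 0.1433]
orientation: [0.703, 0.089, 0.7, -0.087]
wrist_force: [1.6, -1.0, -3.6]
finger_gap: 0.0615
```

```bash
python3 - <<'E'
from h import *
st()
im=read_camera('wrist')[:,:,::-1]; cv2.imwrite("pics/w27.png",im)
plan(.5995,-.0597,.14,np.radians(75.7))
E
```

```text
t 52.9 tcp [0.5652 0.3367 0.1433] down [ 0.005  0.003 -1.   ] yaw 75.75 F [ 1.6 -1.  -3.6] gap 0.0615 q [0.42 0.49 0.17 1.24 0.   0.66]
yaw now 75.8 turn about tool x 0.1 deg; then shift cm [  0.05 -37.49  13.2 ] q6 0.66
yaw now 75.8 turn about tool x -179.9 deg; then shift cm [  0.13  37.49 -13.2 ] q6 0.66
```

View pics/w27.png

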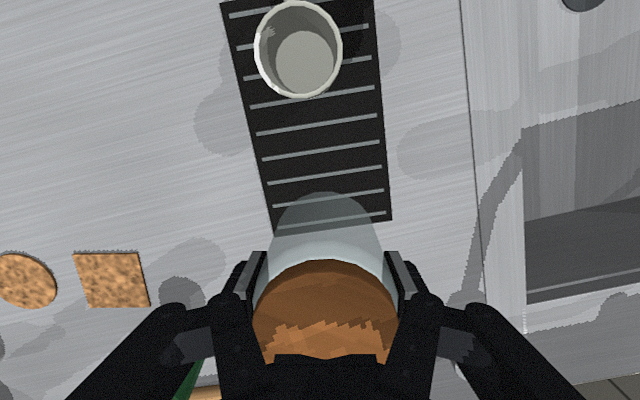

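>>> step_arm --targets '[[[0, 0, 0], [0, -1.8, 0.6], 5.5], [[0, 0, 0], [0, -3, 1.1], 5.5], [[0, 0, 0], [0, -4, 1.4], 5.5], [[0, 0, 0], [0, -4, 1.4], 5.5], [[0, 0, 0], [0, -4, 1.4], 5.5], [[0, 0, 0], [0, -4, 1.4], 5.5], [[0, 0, 0], [0, -4, 1.4], 5.5], [[0, 0, 0], [0, -4, 1.4], 5.5], [[0, 0, 0], [0, -4, 1.4], 5.5], [[0, 0, 0], [0, -3, 1.1], 5.5]]'

```text
clock: 53.95
tcp_pos: [0.5955, -0.0453, 0.1373]
orientation: [0.7, 0.088, 0.703, -0.089]
wrist_force: [0.9, 0.7, -2.7]
finger_gap: 0.0612
```

>>> step_arm --targets '[[[0, 0, 0], [0, -1.7, 0.6], 5.5], [[0, 0, 0], [0, 0, 0], 5.5], [[0, 0, 0], [2, 0, 0], 5.5], [[0, 0, 0], [3, 0, 0], 5.5], [[0, 0, 0], [3, 0, 0], 5.5], [[0, 0, 0], [2, 0, 0], 5.5], [[0, 0, 0], [0, 0, 0], 5.5], [[0, 0, 0], [0, 0, 0], 5.5], [[0, 0, 0], [0, 0, 0], 5.5], [[0, 0, 0], [0, 0, 0], 5.5]]'

```text
clock: 54.95
tcp_pos: [0.6003, -0.0601, 0.0412]
orientation: [0.703, 0.088, 0.701, -0.088]
wrist_force: [0.3, 0.2, -3.1]
finger_gap: 0.0609
```

```bash
python3 - <<'E'
from h import *
st()
s0=get_state()
im=read_camera('wrist')[:,:,::-1]; cv2.imwrite("pics/w28.png",im)
plan(.5998,-.0597,.0023,np.radians(75.7))
p=s0['tcp_pos']
fits(['jar_center'],cams=('side','scene'),z={'jar_center':p[2]+.0017},p0={'jar_center':list(p[:2])})
E
```

```text
t 54.95 tcp [ 0.6003 -0.0601  0.0412] down [ 0.003 -0.    -1.   ] yaw 75.77 F [ 0.3  0.2 -3.1] gap 0.0609 q [-0.23  0.46 -0.15  0.96  0.    0.02]
yaw now 75.8 turn about tool x 0.1 deg; then shift cm [ 3.88  0.04 -0.06] q6 0.02
yaw now 75.8 turn about tool x -179.9 deg; then shift cm [ 3.88 -0.04  0.04] q6 0.02
jar_center [0.5997, -0.0606] 0.435 [('side', [0.6002, -0.0603]), ('scene', [0.6048, -0.0611])]
```

View pics/w28.png

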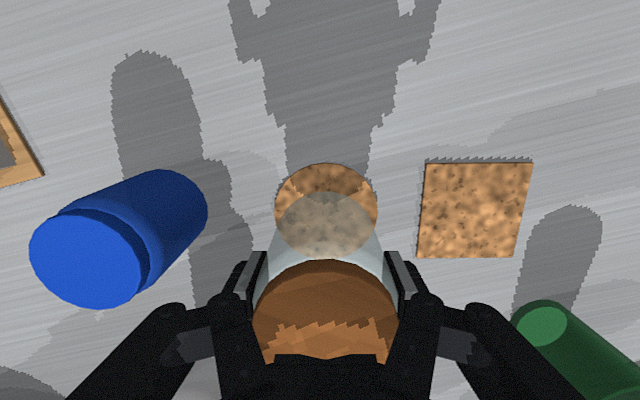

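>>> step_arm --targets '[[[0, 0, 0], [1.5, 0.02, -0.05], 5.5], [[0, 0, 0], [1, 0, 0], 5.5], [[0, 0, 0], [0.7, 0, 0], 5.5], [[0, 0, 0], [0.35, 0, 0], 5.5], [[0, 0, 0], [0.15, 0, 0], 5.5], [[0, 0, 0], [0.1, 0, 0], 5.5], [[0, 0, 0], [0.05, 0, 0], 5.5], [[0, 0, 0], [0, 0, 0], 5.5], [[0, 0, 0], [0, 0, 0], 5.5], [[0, 0, 0], [0, 0, 0], 5.5]]'

```text
clock: 56.2
tcp_pos: [0.5981, -0.0598, 0.0023]
orientation: [0.702, 0.088, 0.702, -0.088]
wrist_force: [-5.4, 0.9, 4.4]
finger_gap: 0.0615
```

```bash
python3 - <<'E'
from h import *
st()
im=read_camera('wrist')[:,:,::-1]; cv2.imwrite("pics/w29.png",im)
im=read_camera('side')[:,:,::-1]; cv2.imwrite("pics/s29.png",cv2.resize(im[130:290,250:430],None,fx=4,fy=4,interpolation=cv2.INTER_CUBIC))
st()
E
```

```text
t 56.2 tcp [ 0.5981 -0.0598  0.0023] down [-0. -0. -1.] yaw 75.75 F [-5.4  0.9  4.4] gap 0.0615 q [-0.23  0.49 -0.2   0.88 -0.    0.02]
t 56.3 tcp [ 0.5981 -0.0598  0.0024] down [-0. -0. -1.] yaw 75.75 F [-5.2  0.3  5.8] gap 0.061 q [-0.23  0.49 -0.2   0.88 -0.    0.02]
```

View pics/w29.png

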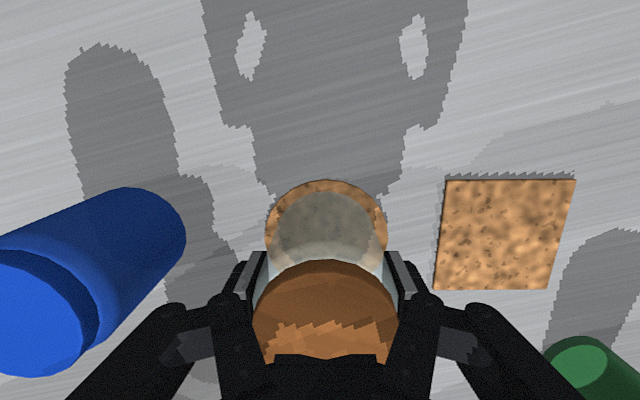

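>>> step_arm --targets '[[[0, 0, 0], [0, 0, 0], 6.2], [[0, 0, 0], [0, 0, 0], 6.6], [[0, 0, 0], [0, 0, 0], 7.5], [[0, 0, 0], [0, 0, 0], 8.5], [[0, 0, 0], [0, 0, 0], 8.5], [[0, 0, 0], [0, 0, 0], 8.5], [[0, 0, 0], [-1, 0, 0], 8.5], [[0, 0, 0], [-2, 0, 0], 8.5], [[0, 0, 0], [-3, 0, 0], 8.5], [[0, 0, 0], [-3, 0, 0], 8.5]]'

```text
clock: 57.3
tcp_pos: [0.5983, -0.0597, 0.0924]
orientation: [0.701, 0.088, 0.702, -0.088]
wrist_force: [0.6, 0.8, -0.3]
finger_gap: 0.0849
```

>>> step_arm --targets '[[[0, 0, 0], [-3, 0, 0], 8.5], [[0, 0, 0], [-2, 0, 0], 8.5], [[0, 0, 0], [0, 0, 0], 8.5], [[0, 0, 0], [0, 0, 0], 8.5], [[0, 0, 0], [0, 0, 0], 8.5], [[0, 0, 0], [0, 0, 0], 8.5], [[0, 0, 0], [0, 0, 0], 8.5], [[0, 0, 0], [0, 0, 0], 8.5], [[0, 0, 0], [0, 0, 0], 8.5], [[0, 0, 0], [0, 0, 0], 8.5]]'

```text
clock: 58.3
tcp_pos: [0.5986, -0.0598, 0.1409]
orientation: [0.702, 0.088, 0.702, -0.088]
wrist_force: [-0.0, 0.2, -0.3]
finger_gap: 0.085
```

```bash
python3 - <<'E'
from h import *
st()
im=read_camera('wrist')[:,:,::-1]; cv2.imwrite("pics/w30.png",im)
p=dict(P0); p['jar_center']=[.5985,-.0598]
fits(['jar_center'],cams=('wrist','scene','side'),z={'jar_center':.004},p0=p)
fits(['round_coaster','square_coaster'],cams=('wrist',),p0=p)
plan(.45,.346,.14,np.radians(75.7))
E
```

```text
t 58.3 tcp [ 0.5986 -0.0598  0.1409] down [-0.  0. -1.] yaw 75.75 F [-0.   0.2 -0.3] gap 0.085 q [-0.23  0.39  0.    1.19  0.    0.02]
jar_center [0.5973, -0.0606] 0.927 [('wrist', [0.5981, -0.0609]), ('scene', [0.5978, -0.0617]), ('side', [0.5977, -0.0582])]
round_coaster [0.6, -0.0609] 0.195 [('wrist', [0.6, -0.0609])]
square_coaster none
yaw now 75.7 turn about tool x 0.0 deg; then shift cm [  0.11  35.66 -24.43] q6 0.02
yaw now 75.7 turn about tool x -180.0 deg; then shift cm [  0.11 -35.66  24.43] q6 0.02
```

View pics/w30.png

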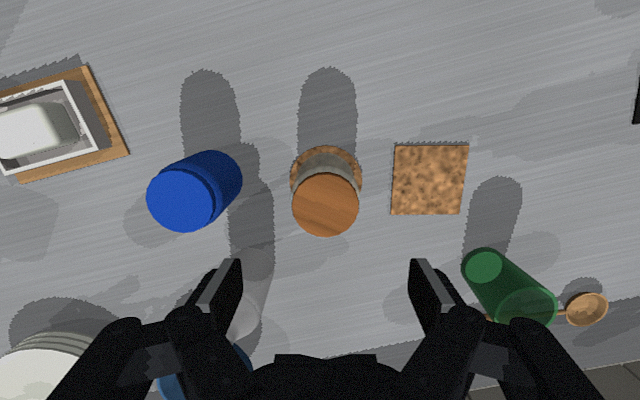

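```bash
python3 - <<'E'
from h import *
w=cam('wrist'); q=unproj(w,[[393,143],[470,143],[462,215.5],[390,214.5]],.004); print(q[:,:2],q.mean(0))
E
```

```text
[[0.57769121 0.01820296]
 [0.59750892 0.09595669]
 [0.67735907 0.07979431]
 [0.65601441 0.00099715]] [0.6271434  0.04873778 0.004     ]
```

>>> step_arm --targets '[[[0, 0, 0], [0, 1.7, -1.2], 8.5], [[0, 0, 0], [0, 3, -2], 8.5], [[0, 0, 0], [0, 3.5, -2.4], 8.5], [[0, 0, 0], [0, 3.5, -2.4], 8.5], [[0, 0, 0], [0, 3.5, -2.4], 8.5], [[0, 0, 0], [0, 3.5, -2.4], 8.5], [[0, 0, 0], [0, 3.5, -2.4], 8.5], [[0, 0, 0], [0, 3.5, -2.4], 8.5], [[0, 0, 0], [0, 3.5, -2.4], 8.5], [[0, 0, 0], [0, 3.5, -2.4], 8.5]]'

```text
clock: 59.8
tcp_pos: [0.4602, 0.3143, 0.1414]
orientation: [0.702, 0.088, 0.702, -0.087]
wrist_force: [1.6, -0.4, 0.1]
finger_gap: 0.0847
```

>>> step_arm --targets '[[[0, 0, 0], [0, 2, -1.4], 8.5], [[0, 0, 0], [0, 1, -0.6], 8.5], [[0, 0, 0], [1.5, 0, 0], 8.5], [[0, 0, 0], [2, 0, 0], 8.5], [[0, 0, 0], [1.5, 0, 0], 8.5], [[0, 0, 0], [0, 0, 0], 8.5], [[0, 0, 0], [0, 0, 0], 8.5], [[0, 0, 0], [0, 0, 0], 8.5], [[0, 0, 0], [0, 0, 0], 8.5], [[0, 0, 0], [0, 0, 0], 8.5]]'

```text
clock: 60.8
tcp_pos: [0.4505, 0.3464, 0.0919]
orientation: [0.702, 0.088, 0.701, -0.087]
wrist_force: [-0.8, -1.1, -0.2]
finger_gap: 0.0851
```

```bash
python3 - <<'E'
from h import *
st()
im=read_camera('wrist')[:,:,::-1]; cv2.imwrite("pics/w31.png",im)
fits(['mug_center'],cams=('wrist',),z={'mug_center':.003},p0=P0)
plan(.45,.346,.0,np.radians(75.7))
E
```

```text
t 60.8 tcp [0.4505 0.3464 0.0919] down [ 0.001  0.001 -1.   ] yaw 75.74 F [-0.8 -1.1 -0.2] gap 0.0851 q [ 0.51  0.35 -0.17  1.04  0.    0.76]
mug_center [0.4482, 0.3456] 0.952 [('wrist', [0.4482, 0.3456])]
yaw now 75.7 turn about tool x 0.0 deg; then shift cm [ 9.15 -0.04 -0.02] q6 0.76
yaw now 75.7 turn about tool x -180.0 deg; then shift cm [9.15 0.03 0.01] q6 0.76
```

View pics/w31.png

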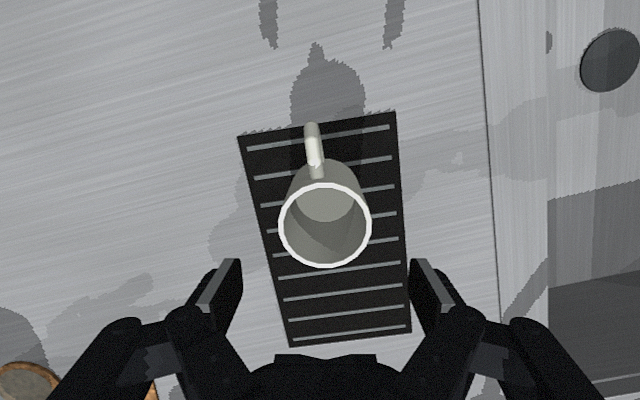

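>>> step_arm --targets '[[[0, 0, 0], [1.5, -0.05, -0.05], 8.5], [[0, 0, 0], [2, 0, 0], 8.5], [[0, 0, 0], [2, 0, 0], 8.5], [[0, 0, 0], [2, 0, 0], 8.5], [[0, 0, 0], [1.5, 0, 0], 8.5], [[0, 0, 0], [0, 0, 0], 8.5], [[0, 0, 0], [0, 0, 0], 7], [[0, 0, 0], [0, 0, 0], 6.5], [[0, 0, 0], [0, 0, 0], 5.7], [[0, 0, 0], [0, 0, 0], 5.7]]' --force 40

```text
clock: 61.95
tcp_pos: [0.4504, 0.3464, 0.0026]
orientation: [0.702, 0.088, 0.701, -0.087]
wrist_force: [-0.4, 0.2, 5.8]
finger_gap: 0.0636
```

>>> step_arm --targets '[[[0, 0, 0], [0, 0, 0], 5.7], [[0, 0, 0], [0, 0, 0], 5.7], [[0, 0, 0], [0, 0, 0], 5.7], [[0, 0, 0], [-1, 0, 0], 5.7], [[0, 0, 0], [-2, 0, 0], 5.7], [[0, 0, 0], [-3, 0, 0], 5.7], [[0, 0, 0], [-3, 0, 0], 5.7], [[0, 0, 0], [-3, 0, 0], 5.7], [[0, 0, 0], [-2, 0, 0], 5.7], [[0, 0, 0], [0, 0, 0], 5.7]]'

```text
clock: 62.95
tcp_pos: [0.4512, 0.347, 0.1447]
orientation: [0.703, 0.089, 0.7, -0.086]
wrist_force: [0.9, 0.6, -2.4]
finger_gap: 0.0635
```

```bash
python3 - <<'E'
from h import *
st()
im=read_camera('wrist')[:,:,::-1]; cv2.imwrite("pics/w32.png",im)
plan(.6272,.0486,.14,np.radians(75.7))
E
```

```text
t 62.95 tcp [0.4512 0.347  0.1447] down [ 0.005  0.003 -1.   ] yaw 75.75 F [ 0.9  0.6 -2.4] gap 0.0635 q [ 0.51  0.32 -0.09  1.16  0.    0.76]
yaw now 75.7 turn about tool x 0.0 deg; then shift cm [  0.25 -24.49  24.5 ] q6 0.76
yaw now 75.7 turn about tool x -180.0 deg; then shift cm [  0.26  24.49 -24.5 ] q6 0.76
```

View pics/w32.png

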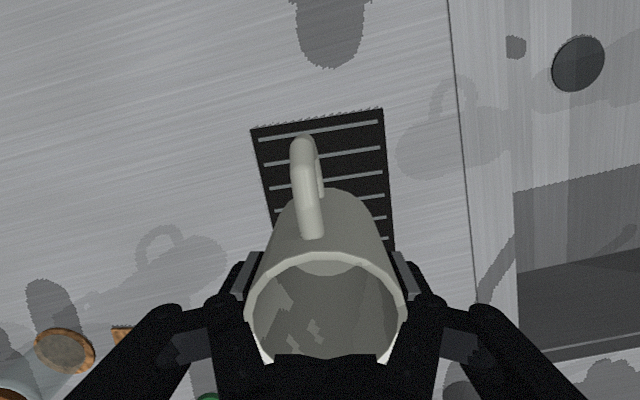

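>>> step_arm --targets '[[[0, 0, 0], [0, -1.5, 1.5], 5.7], [[0, 0, 0], [0, -2.5, 2.5], 5.7], [[0, 0, 0], [0, -3, 3], 5.7], [[0, 0, 0], [0, -3, 3], 5.7], [[0, 0, 0], [0, -3, 3], 5.7], [[0, 0, 0], [0, -3, 3], 5.7], [[0, 0, 0], [0, -3, 3], 5.7], [[0, 0, 0], [0, -3, 3], 5.7], [[0, 0, 0], [0, -2, 2], 5.7], [[0, 0, 0], [0, -0.5, 0.5], 5.7]]'

```text
clock: 64.0
tcp_pos: [0.6269, 0.0448, 0.1384]
orientation: [0.701, 0.089, 0.702, -0.089]
wrist_force: [-0.3, 0.3, -1.7]
finger_gap: 0.063
```

>>> step_arm --targets '[[[0, 0, 0], [0, 0, 0], 5.7], [[0, 0, 0], [2, 0, 0], 5.7], [[0, 0, 0], [3, 0, 0], 5.7], [[0, 0, 0], [3, 0, 0], 5.7], [[0, 0, 0], [2, 0, 0], 5.7], [[0, 0, 0], [0, 0, 0], 5.7], [[0, 0, 0], [0, 0, 0], 5.7], [[0, 0, 0], [0, 0, 0], 5.7], [[0, 0, 0], [0, 0, 0], 5.7], [[0, 0, 0], [0, 0, 0], 5.7]]'

```text
clock: 65.0
tcp_pos: [0.6274, 0.0482, 0.0424]
orientation: [0.702, 0.088, 0.701, -0.088]
wrist_force: [-1.2, -0.3, -3.1]
finger_gap: 0.0636
```

```bash
python3 - <<'E'
from h import *
st()
im=read_camera('wrist')[:,:,::-1]; cv2.imwrite("pics/w33.png",im)
plan(.6275,.0486,.0036,np.radians(75.7))
E
```

```text
t 65.0 tcp [0.6274 0.0482 0.0424] down [ 0.002  0.    -1.   ] yaw 75.75 F [-1.2 -0.3 -3.1] gap 0.0636 q [-0.05  0.5  -0.07  0.99  0.    0.2 ]
yaw now 75.7 turn about tool x 0.0 deg; then shift cm [3.86 0.05 0.  ] q6 0.2
yaw now 75.7 turn about tool x -180.0 deg; then shift cm [ 3.86 -0.05 -0.02] q6 0.2
```

View pics/w33.png

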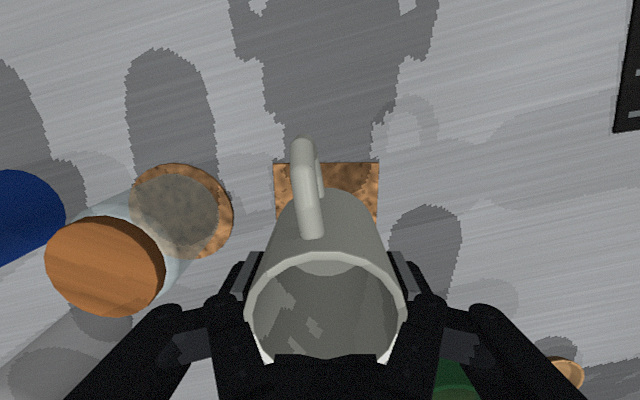

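>>> step_arm --targets '[[[0, 0, 0], [1.5, 0.04, 0.1], 5.7], [[0, 0, 0], [1, 0, 0], 5.7], [[0, 0, 0], [0.7, 0, 0], 5.7], [[0, 0, 0], [0.3, 0, 0], 5.7], [[0, 0, 0], [0.15, 0, 0], 5.7], [[0, 0, 0], [0.1, 0, 0], 5.7], [[0, 0, 0], [0.05, 0, 0], 5.7], [[0, 0, 0], [0, 0, 0], 5.7], [[0, 0, 0], [0, 0, 0], 5.7], [[0, 0, 0], [0, 0, 0], 5.7]]'

```text
clock: 66.05
tcp_pos: [0.6278, 0.0482, 0.0036]
orientation: [0.702, 0.088, 0.701, -0.088]
wrist_force: [-1.7, -0.1, 2.5]
finger_gap: 0.0635
```

```bash
python3 - <<'E'
from h import *
for i in range(3): st(); read_camera('side')
E
```

```text
t 66.05 tcp [0.6278 0.0482 0.0036] down [ 0.001  0.    -1.   ] yaw 75.75 F [-1.7 -0.1  2.5] gap 0.0635 q [-0.05  0.54 -0.12  0.92  0.    0.2 ]
t 66.1 tcp [0.6278 0.0482 0.0036] down [ 0.001  0.    -1.   ] yaw 75.75 F [-2.2  0.3  2.3] gap 0.0635 q [-0.05  0.54 -0.12  0.92  0.    0.2 ]
t 66.15 tcp [0.6278 0.0482 0.0036] down [ 0.001  0.    -1.   ] yaw 75.75 F [-1.6  0.4  3.2] gap 0.0634 q [-0.05  0.54 -0.12  0.92  0.    0.2 ]
```

Contact made (Fz ≈ +2.5 N); release and retreat.

>>> step_arm --targets '[[[0, 0, 0], [0, 0, 0], 6.4], [[0, 0, 0], [0, 0, 0], 6.8], [[0, 0, 0], [0, 0, 0], 7.5], [[0, 0, 0], [0, 0, 0], 8.5], [[0, 0, 0], [0, 0, 0], 8.5], [[0, 0, 0], [0, 0, 0], 8.5], [[0, 0, 0], [-1, 0, 0], 8.5], [[0, 0, 0], [-2, 0, 0], 8.5], [[0, 0, 0], [-3, 0, 0], 8.5], [[0, 0, 0], [-3, 0, 0], 8.5]]'

```text
clock: 67.2
tcp_pos: [0.6273, 0.0483, 0.0944]
orientation: [0.701, 0.088, 0.702, -0.088]
wrist_force: [0.5, -0.5, 0.9]
finger_gap: 0.0851
```

>>> step_arm --targets '[[[0, 0, 0], [-3, 0, 0], 8.5], [[0, 0, 0], [-3, 0, 0], 8.5], [[0, 0, 0], [-2, 0, -2], 8.5], [[0, 0, 0], [-1, 1, -3], 8.5], [[0, 0, 0], [0, 3, -3], 8.5], [[0, 0, 0], [0, 3, -3], 8.5], [[0, 0, 0], [0, 3, -3], 8.5], [[0, 0, 0], [0, 2, -2], 8.5], [[0, 0, 0], [0, 0, 0], 8.5], [[0, 0, 0], [0, 0, 0], 8.5]]'

```text
clock: 68.2
tcp_pos: [0.5021, 0.2044, 0.184]
orientation: [0.702, 0.087, 0.701, -0.087]
wrist_force: [0.6, -0.2, 0.1]
finger_gap: 0.0852
```

```bash
python3 - <<'E'
from h import *
st()
for n in('wrist','scene','side'):
    im=read_camera(n)[:,:,::-1]; cv2.imwrite(f"pics/{n}34.png",im)
p=dict(P0); p['jar_center']=[.5985,-.0598];p['mug_center']=[.627,.0485];p['dish_center']=[.475,-.32,0];p['soap_center']=[.475,-.32,0]
fits(list(p)[:4]+['tumbler_center','bottle_center'],cams=('scene','side'),z={'jar_center':.004,'mug_center':.004,'dish_center':.004,'soap_center':.008},p0=p)
fits(['mug_center','jar_center'],cams=('wrist',),z={'jar_center':.004,'mug_center':.004},p0=p)
E
```

```text
t 68.2 tcp [0.5021 0.2044 0.184 ] down [ 0.001  0.    -1.   ] yaw 75.84 F [ 0.6 -0.2  0.1] gap 0.0852 q [ 0.24  0.25 -0.08  1.24 -0.    0.49]
jar_center [0.5984, -0.058] 0.883 [('scene', [0.5975, -0.0618]), ('side', [0.5979, -0.0561])]
mug_center [0.6249, 0.0487] 0.829 [('scene', [0.6249, 0.0475]), ('side', [0.628, 0.0635])]
dish_center [0.4747, -0.3197, -0.0044] 0.581 [('scene', [0.4751, -0.3203, -0.0001]), ('side', [0.4749, -0.3179, -0.0111])]
soap_center [0.4746, -0.3205, -0.0384] 0.839 [('scene', [0.4726, -0.322, 0.046]), ('side', [0.4752, -0.3166, -0.0381])]
tumbler_center [0.7497, 0.0974] 0.905 [('scene', [0.7507, 0.0979]), ('side', [0.7497, 0.0976])]
bottle_center [0.6812, -0.1713] 0.872 [('scene', [0.6812, -0.1713]), ('side', [0.6817, -0.171])]
mug_center none
jar_center [0.5978, -0.0595] 0.714 [('wrist', [0.5978, -0.0595])]
```

View pics/side34.png

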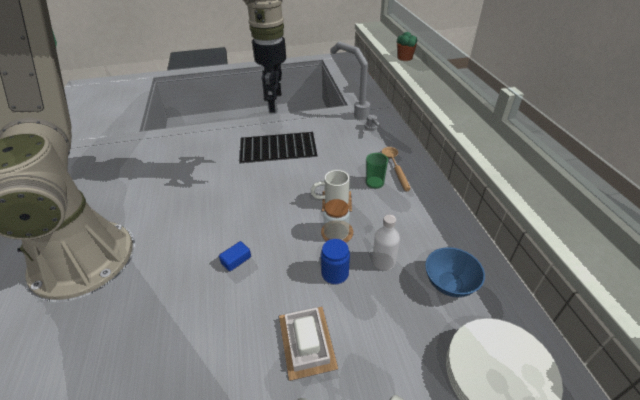

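View pics/wrist34.png

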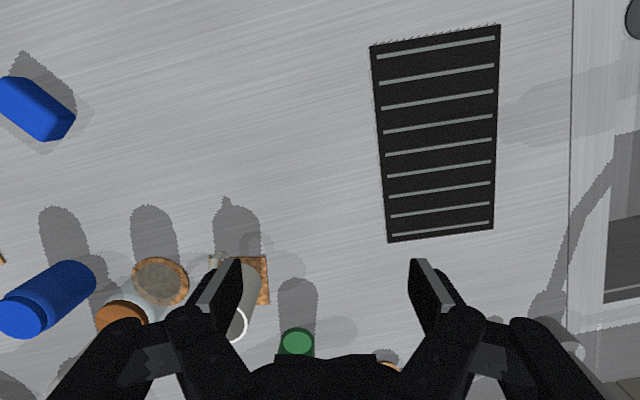

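View pics/scene34.png

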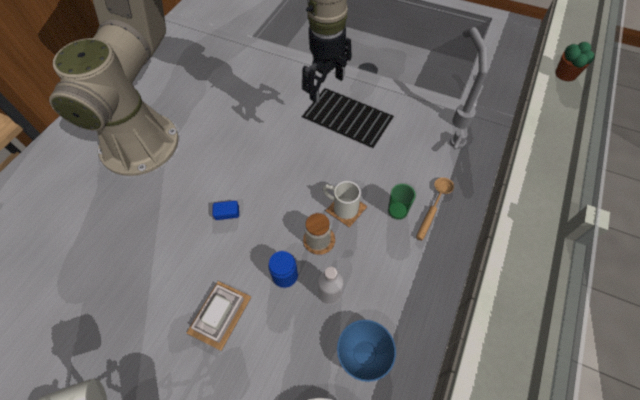

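```bash
python3 - <<'E'
from h import *
st(); print(hand_in())
E
```

```text
t 69.2 tcp [0.502  0.204  0.1831] down [ 0.  0. -1.] yaw 75.75 F [ 0.4 -0.2 -0.2] gap 0.0849 q [ 0.24  0.26 -0.08  1.24  0.    0.49]
the job is handed in; nothing more can be done
None
```

The job is done and handed in at 69.2 s, within the 131 s limit. I stood the jar and then the mug on the drying mat, set the dish on the soap stand and laid the soap in it. Then I put the jar back on the round coaster and the mug on the square one.

**Last checks (camera fits):**
- **Jar:** upright, 1–2 mm from the middle of its coaster.
- **Mug:** upright; the gripper let it go within about 1 mm of the middle of its coaster.
- **Dish:** within about 1 mm of the middle of the stand and within 1° of it.
- **Soap:** flat, within about 1–2 mm of the middle of the dish.
- **Bystanders:** the tumbler and bottle fits are within about 2 mm of where they started. I never reached for the blue jar or the blue soap.

**What disagreed or failed:**
- **Finger length:** the fingertips sit about 30–45 mm behind the stated tool point, depending on how far they are open. The first try at the dish therefore closed above it without touching. I re-measured from the pictures and went lower. The first jar and mug grasps were higher than planned for the same reason, but they held.
- **Side camera on the mug:** its last fit was about 15 mm off, because the jar hides part of the mug in that view. The scene camera put the mug about 2 mm from the coaster's middle.
- **Wrist camera on the mug:** it did not find the mug in the last picture, because a finger was in front of it.
- **Soap angle:** the last fits from the two fixed cameras scattered by about ±2.5°. The closer wrist view just after placing showed it aligned to within 1°.

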